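# Set out the brass adaptors by size on the rail

## Robot

A 6-joint arm with a two-finger parallel gripper is mounted at the origin on a cart in front of the work surface, level with it; the furniture and walls round the work are solid. World frame = base frame: x ahead of the robot, y to its left, z up, the work surface at z = 0. Lengths are in m, angles in rad, forces in N, time in s.
With the tool pointing down it reaches from about 0.375 to 0.975 m from the base axis. Payload 3.8 kg.
Tool frame: the origin (TCP) lies at the very end of the fingers, on their centre line; the grasp point (between the pads) lies 19 mm behind it; z points along the fingers, y is the direction in which the jaws open and shut (so a half turn about z gives the same grasp; the last joint's range is limited). The gripper opens to 85 mm and grips with 20 to 120 N. Pads are 22 mm wide; open, the fingers measure 114 mm over their backs; the gripper's body (76 mm by 85 mm) begins 54 mm behind the grasp point. The pads swing forward as they close: fully open they stand 13 mm farther back than shut.
Start: joints at [1.291, 0.264, 1.604, -0, 1.274, -0.037], TCP at [0.162, 0.655, 0.231] pointing down, gripper open.
Joint ranges: [-2.63, 2.63], [-0.94, 2.18], [0.31, 2.57], [-1.31, 4.45], [0, 2.66], [-2.55, 2.55]. Speed limits (rad/s): [2.57, 2.57, 3.14, 3.14, 3.14, 3.14].

## Interface

Orientations are given as a rotation vector (axis times angle).
In Python, from workcell import bot, read_camera, finish_job gives the robot as it stands. The module is installed in compiled form; this text tells all that it offers.
- The arm moves only by the tool servo_tool, never from a script. Its argument "targets" is text: rows parted by semicolons, each of 7 numbers parted by spaces: the turn, a rotation vector about the tool's x, y, z in rad, then the shift along the tool's x, y, z in mm, then the finger opening in mm, from 0 to 85.4. In form: wx wy wz x y z gripper; .... A call has 1 to 8 rows; each row shifts and turns the pose as measured when the row begins, along the tool's axes as they then stand; what a row does not reach is not made up. A row lasts 1/12 s, in which the tool goes at most 41.7 mm and 7.16 degrees, less where a joint would pass 70% of its speed; a pose out of reach is approached as far as the arm can. A call is refused whole if a number of a shift passes 41.7 or a number of a turn 0.125, either way. A call with a gripper value outside its range is refused whole. The fingers move at their own pace and stop on an object; "newtons" is the grip in N (left out, the last holds). Time passes only in rows, so rows that do not move let the fingers close. It gives the time, the measured TCP pose, the force and the opening at its end, in the units of the state.
- bot.read_state(): the state, without advancing time (a new reading comes with each control period).
- read_camera(name): name is "scene" or "top" or "wrist"; returns a dict with "image" (384x512x3 uint8, red, green, blue), "mtx" (3x3 intrinsics, pixels), "eye" and "orientation" of the camera in the world; the wrist camera has in their place "T_tool_cam" (4x4, takes a point from camera to tool coordinates, whose origin is the TCP and whose axes are the flange's). Camera axes: x right, y up, looking along -z (the intrinsics and any distortion apply to the point x, -y, -z); pixel columns grow to the right and rows downward; lengths in m; the calibration is good to about 2 mm. A picture is of the moment at which its call begins: read the wrist's pose just before it. There is no depth.
- finish_job(): hands the job in, once; it reports no verdict.
The state is a dict: "time": time; "q": joint angles; "joint_vel": joint speeds; "joint_torque": joint torques, N m; "tool_pos": TCP position; "tcp_rot": TCP orientation; "wrist_force": force on the tool from outside, world axes, zero at the start; "torque": the same for the moment, N m; "width": opening from 0.0 (shut) to 1.0 (fully open).
Only numpy, scipy, OpenCV 4.12 (cv2) and the standard library are available. Lean on these libraries where they do the work, as an engineer would, in place of code of your own. Each camera call takes 0.05 s, during which the arm holds its last target.

## Task

Set out the four brass adaptors for assembly: stand them upright on the four round black pads of the aluminium rail, one centred on each pad, in order of size, with the smallest on the pad next to the upright end stop and the largest on the pad farthest from it. Do not knock over the dropper bottle that stands among them.

Things in the scene. Friction and masses are not known exactly. Their poses are not given: they have to be found in the camera images.
- adaptor_24_centre (a point): centre (half-way up, 20 mm above its underside) of the smallest of four loose round brass adaptors standing upright on the belt: smooth barrel 24 mm in diameter and 29 mm high, on top of it a narrower hollow threaded spigot 17 mm in diameter; 40 mm high in all; z axis up along the barrel; weighs under 0.4 kg; grip it across the barrel
- adaptor_31_centre (a point): centre (half-way up, 25 mm above its underside) of the second smallest of four loose round brass adaptors standing upright on the belt: smooth barrel 31 mm in diameter and 36 mm high, on top of it a narrower hollow threaded spigot 22 mm in diameter; 50 mm high in all; z axis up along the barrel; weighs under 0.4 kg; grip it across the barrel
- adaptor_38_centre (a point): centre (half-way up, 30 mm above its underside) of the second largest of four loose round brass adaptors standing upright on the belt: smooth barrel 38 mm in diameter and 43 mm high, on top of it a narrower hollow threaded spigot 27 mm in diameter; 60 mm high in all; z axis up along the barrel; weighs under 0.4 kg; grip it across the barrel
- adaptor_46_centre (a point): centre (half-way up, 35 mm above its underside) of the largest of four loose round brass adaptors standing upright on the belt: smooth barrel 46 mm in diameter and 50 mm high, on top of it a narrower hollow threaded spigot 33 mm in diameter; 70 mm high in all; z axis up along the barrel; weighs under 0.4 kg; grip it across the barrel
- pad_1: one of four alike round black rubber pads (56 mm diameter, 3 mm thick) fixed in a straight row on a fixed aluminium rail (66 x 350 mm, 12 mm thick, lying on the belt); origin at the centre of its underside, so its top is 3 mm above the origin and 15 mm above the belt. Numbered along the rail (1 and 4 are the outer ones); neighbours are 60 to 80 mm apart. Which end of the row is the start is told by the end stop, not by the number
- pad_2: one of four alike round black rubber pads (56 mm diameter, 3 mm thick) fixed in a straight row on a fixed aluminium rail (66 x 350 mm, 12 mm thick, lying on the belt); origin at the centre of its underside, so its top is 3 mm above the origin and 15 mm above the belt. Numbered along the rail (1 and 4 are the outer ones); neighbours are 60 to 80 mm apart. Which end of the row is the start is told by the end stop, not by the number
- pad_3: one of four alike round black rubber pads (56 mm diameter, 3 mm thick) fixed in a straight row on a fixed aluminium rail (66 x 350 mm, 12 mm thick, lying on the belt); origin at the centre of its underside, so its top is 3 mm above the origin and 15 mm above the belt. Numbered along the rail (1 and 4 are the outer ones); neighbours are 60 to 80 mm apart. Which end of the row is the start is told by the end stop, not by the number
- pad_4: one of four alike round black rubber pads (56 mm diameter, 3 mm thick) fixed in a straight row on a fixed aluminium rail (66 x 350 mm, 12 mm thick, lying on the belt); origin at the centre of its underside, so its top is 3 mm above the origin and 15 mm above the belt. Numbered along the rail (1 and 4 are the outer ones); neighbours are 60 to 80 mm apart. Which end of the row is the start is told by the end stop, not by the number
- end_stop: dark steel upright end stop block (62 mm across the rail, 16 mm along it, 40 mm high), fixed on top of one end of the rail, beyond the last pad, some 163 mm from the rail's middle; it may be at either end (the other end has only a flat 4 mm aluminium plate). Origin at the centre of its underside, 12 mm above the belt
- dropper: small amber dropper bottle with a black dropper cap, 34 mm diameter, 102 mm tall, standing loose among the adaptors; not part of the job, to be left standing; origin at the centre of its underside, z up
There are look-alikes about, which are no part of the job. What is shaped like the part that bears adaptor_38_centre but red or turquoise is not meant.

How it is judged:
By the outcome, as a careful person would: the job done as asked, in the order asked, and still so for the second after the job is handed in, with the robot touching nothing.
It also fails if it takes over 122 s, if anything falls off the work surface, if the arm or the gripper's body presses on something with over 40 N, if the wrist force passes 120 N, or if a joint passes its speed limit or range.

## Working session

There is one attempt and no reset: what is moved stays moved. The work goes in short steps, Python scripts to look and compute and a tool call to move; the robot and the scene stay as the last step left them, time stands still between calls to the robot, and variables do not carry over. Pictures are saved under pics/ and viewed, and the job is handed in when it is done.

Besides the shell and the picture viewer there is one more tool, called after "Call:" as name(argument=value, ...) on one line, values as JSON. servo_tool: Moves the arm, as the interface text tells. Its arguments: {"type":"object","properties":{"targets":{"type":"string"},"newtons":{"type":"number"}},"required":["targets"]}

```bash
mkdir -p pics
cat > h.py <<'E'
import numpy as np,cv2
from workcell import bot,read_camera,finish_job
E
python3 - <<'E'
from h import *
s=bot.read_state()
print({k:np.round(v,3) for k,v in s.items()})
for n in("scene","top","wrist"):
    c=read_camera(n); cv2.imwrite(f"pics/{n}0.png",c["image"][:,:,::-1])
    for k in c:
        if k!="image": print(n,k,np.round(c[k],4).tolist() if not isinstance(c[k],str) else c[k])
E
```

```text
{'time': np.float64(0.0), 'q': array([ 1.291,  0.265,  1.605, -0.   ,  1.274, -0.037]), 'joint_vel': array([-0.001,  0.001,  0.   , -0.   ,  0.001, -0.002]), 'joint_torque': array([ 2.0000e-03, -5.1511e+01, -3.6732e+01, -0.0000e+00,  1.3000e-02,
        0.0000e+00]), 'tool_pos': array([0.162, 0.655, 0.23 ]), 'tcp_rot': array([-3.800e-01, -3.118e+00,  3.000e-03]), 'wrist_force': array([ 0.193,  0.187, -0.388]), 'torque': array([0.01 , 0.013, 0.013]), 'width': np.float64(1.001)}
scene mtx [[353.6221, 0.0, 251.5687], [0.0, 353.6221, 195.6434], [0.0, 0.0, 1.0]]
scene eye [0.1247, -0.5665, 0.6946]
scene orientation [0.8266, -0.3093, -0.6848]
top mtx [[376.2827, 0.0, 255.2087], [0.0, 376.2827, 191.5894], [0.0, 0.0, 1.0]]
top eye [0.3912, 0.009, 1.231]
top orientation [0.1288, -0.144, -1.588]
wrist mtx [[293.8637, 0.0, 252.9442], [0.0, 293.8637, 190.9014], [0.0, 0.0, 1.0]]
wrist T_tool_cam [[0.0007, 0.9516, 0.3074, 0.0795], [1.0, -0.0009, 0.0004, 0.0002], [0.0007, 0.3074, -0.9516, -0.1425], [0.0, 0.0, 0.0, 1.0]]
```

View pics/scene0.png

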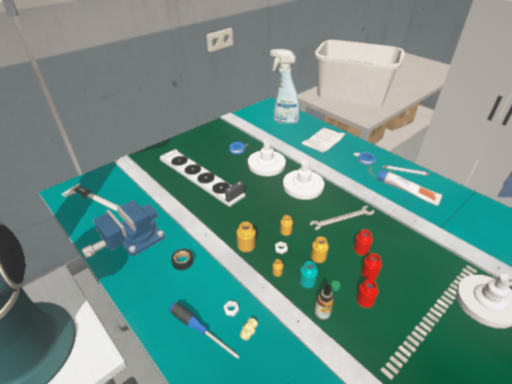

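View pics/top0.png

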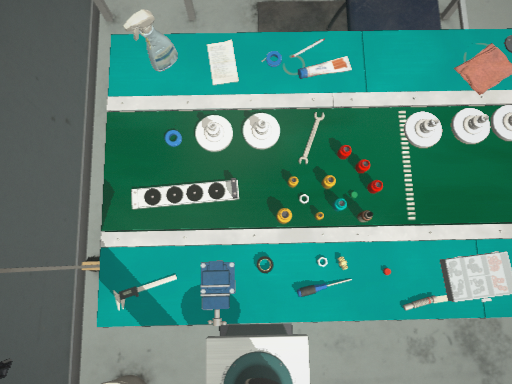

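View pics/wrist0.png

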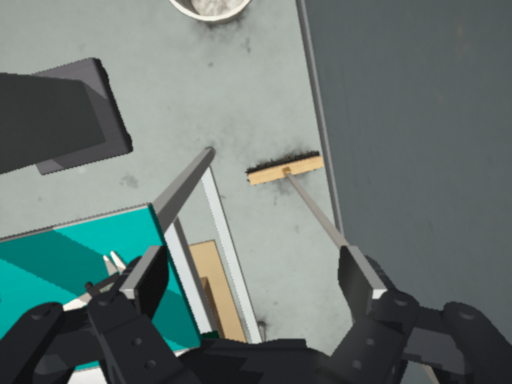

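```bash
cat >> h.py <<'E'
from scipy.spatial.transform import Rotation as R
def cam(name):
    s=bot.read_state(); c=read_camera(name)
    if name=="wrist":
        T=np.eye(4);T[:3,:3]=R.from_rotvec(s["tcp_rot"]).as_matrix();T[:3,3]=s["tool_pos"]
        T=T@np.array(c["T_tool_cam"]);c["C"]=T[:3,3];c["M"]=T[:3,:3]
    else:
        c["C"]=np.array(c["eye"]);c["M"]=R.from_rotvec(c["orientation"]).as_matrix()
    c["K"]=np.array(c["mtx"]);return c
def proj(c,p):
    q=(np.atleast_2d(p)-c["C"])@c["M"];q=q*[1,-1,-1];q=q@c["K"].T;return q[:,:2]/q[:,2:]
def cast(c,uv,z):
    uv=np.atleast_2d(uv);d=np.c_[uv,np.ones(len(uv))]@np.linalg.inv(c["K"]).T*[1,-1,-1]@c["M"].T
    return c["C"]+d*((z-c["C"][2])/d[:,2])[:,None]
def save(n,im,crop=None,f=1):
    im=im[:,:,::-1]
    if crop: x0,y0,x1,y1=crop; im=im[y0:y1,x0:x1]
    cv2.imwrite(f"pics/{n}.png",cv2.resize(im,None,fx=f,fy=f,interpolation=cv2.INTER_CUBIC))
E
python3 - <<'E'
from h import *
c=cam("top"); s=cam("scene")
print([k for k in c])
pts=np.array([[0,0,0],[0,0,.2],[.162,.655,.23],[.1,.4,.5]])
print(proj(c,pts),proj(s,pts))
names=dict(a=(293,181),b=(330,181),c=(284,215),d=(320,215),drop=(366,215),turq=(341,204),r1=(345,151),p1=(152,196),p4=(216,190),stop=(233,188))
for k,v in names.items(): print(k,cast(c,v,.04 if k[0]!='p' else .015).round(3), proj(s,cast(c,v,.04 if k[0]!='p' else .015)).round(0))
save("top_c1",c["image"],(120,130,420,240),2.6); save("scene_c1",s["image"],(140,130,420,330),2.8)
E
```

```text
['image', 'mtx', 'eye', 'orientation', 'C', 'M', 'K']
[[257.88477294 387.84106001]
 [259.05393627 414.92839089]
 [ -4.63076318 356.49504217]
 [ 34.60603728 429.56955594]] [[  19.69420823  349.75615879]
 [ -32.84494147  291.65150869]
 [ -20.85538442  108.35308667]
 [-100.15481699   32.58174611]]
a [[ 0.632 -0.128  0.04 ]] [[286. 221.]]
b [[ 0.629 -0.247  0.04 ]] [[320. 247.]]
c [[ 0.522 -0.095  0.04 ]] [[246. 234.]]
d [[ 0.519 -0.209  0.04 ]] [[277. 261.]]
drop [[ 0.516 -0.356  0.04 ]] [[326. 303.]]
turq [[ 0.553 -0.278  0.04 ]] [[309. 271.]]
r1 [[ 0.728 -0.302  0.04 ]] [[363. 239.]]
p1 [[0.596 0.332 0.015]] [[179. 160.]]
p4 [[0.612 0.123 0.015]] [[221. 187.]]
stop [[0.613 0.066 0.04 ]] [[233. 189.]]
```

View pics/top_c1.png

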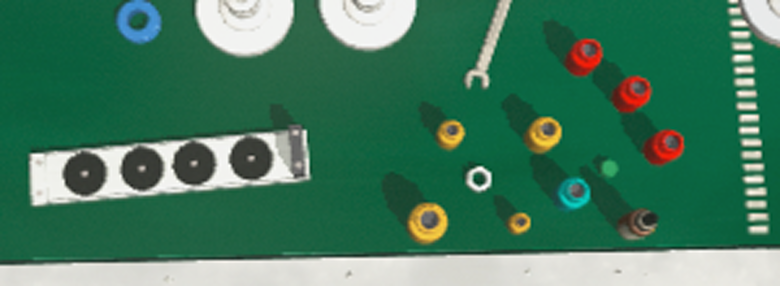

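View pics/scene_c1.png

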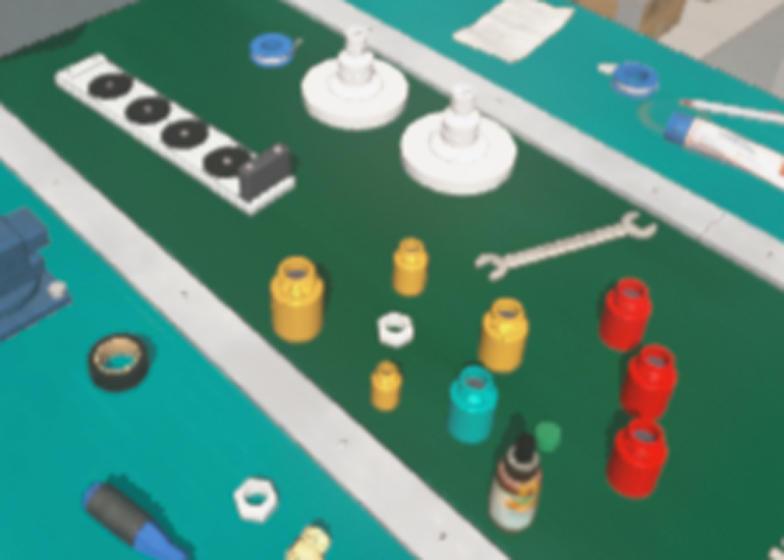

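Picture reading: the top view (full image) shows the rail at left with pads at about (152,196) to (216,190). The dark end stop is at about (233,188), on the right-hand, low-y end.

| Candidate | Pixel in top view | Verdict |
|---|---|---|
| Brass, biggest | (284,215) | adaptor 46 |
| Brass | (330,181) | adaptor 38 |
| Brass | (293,181) | adaptor 31 |
| Brass, smallest | (320,215) | adaptor 24 |
| Red ×3 | (345,151), (363,166), (376,186) | look-alikes, reject |
| Turquoise | (341,204) | look-alike, reject |
| Dropper bottle | (366,215) | leave standing |
| Hex nut | (305,199) | not part of the job |

The close crops confirm these choices. Next I move over the adaptors and rail to measure with the wrist camera.

```bash
cat >> h.py <<'E'
YAW=0.076
def plan(target,yaw=YAW,step=36.):
    """print rows from present pose to target (TCP, tool down, jaw yaw)"""
    s=bot.read_state(); M=R.from_rotvec(s["tcp_rot"]).as_matrix(); p=np.array(s["tool_pos"])
    t=np.array([[np.sin(-yaw)*1,np.cos(yaw),0],[np.cos(yaw),np.sin(yaw),0],[0,0,-1]]).T
    if np.linalg.det(t)<0: raise Exception
    t[:,0]=np.cross(t[:,1],t[:,2])
    rv=R.from_matrix(M.T@t).as_rotvec(); d=np.array(target)-p
    n=int(max(np.ceil(np.linalg.norm(d)*1000/step),np.ceil(np.linalg.norm(rv)/.115),1))
    print("at",p.round(4),"rv",rv.round(3),"n",n)
    rows=[]
    for i in range(n):
        Mi=M@R.from_rotvec(rv*i/n).as_matrix()
        l=Mi.T@d*1000/n
        rows.append(" ".join(f"{v:.3f}" for v in rv/n)+" "+" ".join(f"{v:.1f}" for v in l))
    print(";\n".join(rows))
    return
E
python3 -c "
from h import *
plan([.52,.16,.27])"
```

```text
at [0.1622 0.6549 0.2306] rv [-1.000e-03  1.000e-03  1.252e+00] n 17
-0.000 0.000 0.074 -27.4 -23.2 -2.3;
-0.000 0.000 0.074 -29.1 -21.1 -2.3;
-0.000 0.000 0.074 -30.5 -18.9 -2.3;
-0.000 0.000 0.074 -31.8 -16.6 -2.3;
-0.000 0.000 0.074 -33.0 -14.2 -2.3;
-0.000 0.000 0.074 -33.9 -11.8 -2.3;
-0.000 0.000 0.074 -34.7 -9.2 -2.3;
-0.000 0.000 0.074 -35.3 -6.7 -2.3;
-0.000 0.000 0.074 -35.7 -4.0 -2.3;
-0.000 0.000 0.074 -35.9 -1.4 -2.3;
-0.000 0.000 0.074 -35.9 1.2 -2.3;
-0.000 0.000 0.074 -35.7 3.9 -2.3;
-0.000 0.000 0.074 -35.3 6.5 -2.3;
-0.000 0.000 0.074 -34.8 9.1 -2.3;
-0.000 0.000 0.074 -34.0 11.6 -2.3;
-0.000 0.000 0.074 -33.0 14.1 -2.3;
-0.000 0.000 0.074 -31.9 16.5 -2.3
```

Call:
servo_tool(targets="0 0 0.074 -27 -23 -2 85;0 0 0.074 -29 -21 -2 85;0 0 0.074 -30 -19 -2 85;0 0 0.074 -32 -17 -2 85;0 0 0.074 -33 -14 -2 85;0 0 0.074 -34 -12 -2 85;0 0 0.074 -35 -9 -2 85;0 0 0.074 -35 -7 -2 85")

```text
time: 0.92
tool_pos: [0.3279, 0.4166, 0.2436]
tcp_rot: [-1.294, -2.861, 0.003]
wrist_force: [0.8, -0.6, 0.8]
width: 1.0
```

Call:
servo_tool(targets="0 0 0.074 -36 -4 -2 85;0 0 0.074 -36 -1 -2 85;0 0 0.074 -36 1 -2 85;0 0 0.074 -36 4 -2 85;0 0 0.074 -35 6 -2 85;0 0 0.074 -35 9 -2 85;0 0 0.074 -34 12 -2 85;0 0 0.074 -33 14 -2 85")

```text
time: 1.58
tool_pos: [0.4943, 0.1647, 0.2614]
tcp_rot: [-2.108, -2.33, -0.002]
wrist_force: [0.3, 0.7, -0.1]
width: 0.992
```

```bash
python3 -c "
from h import *
plan([.58,.20,.27])"
```

```text
at [0.4943 0.1647 0.2614] rv [ 0.001 -0.001  0.024] n 3
0.000 -0.000 0.008 8.9 29.6 -2.8;
0.000 -0.000 0.008 9.1 29.5 -2.9;
0.000 -0.000 0.008 9.3 29.5 -2.9
```

Call:
servo_tool(targets="0 0 0.008 9 30 -3 85;0 0 0.008 9 30 -3 85;0 0 0.008 9 30 -3 85;0 0 0 0 0 0 85")

```text
time: 1.92
tool_pos: [0.5881, 0.1894, 0.2706]
tcp_rot: [2.154, 2.281, 0.001]
wrist_force: [0.3, 0.4, 0.7]
width: 0.997
```

```bash
python3 -c "
from h import *
c=cam('wrist');save('w1',c['image'],None,1.5);np.savez('w1.npz',**c)
s=bot.read_state();print(s['tool_pos'],s['tcp_rot'])
print(proj(c,[[.596,.332,.015],[.612,.123,.015]]))"
```

```text
[0.58582257 0.18863816 0.27029135] [ 2.15452362  2.28307658 -0.00375744]
[[265.98959197  41.3354377 ]
 [266.66679241 202.36377687]]
```

View pics/w1.png

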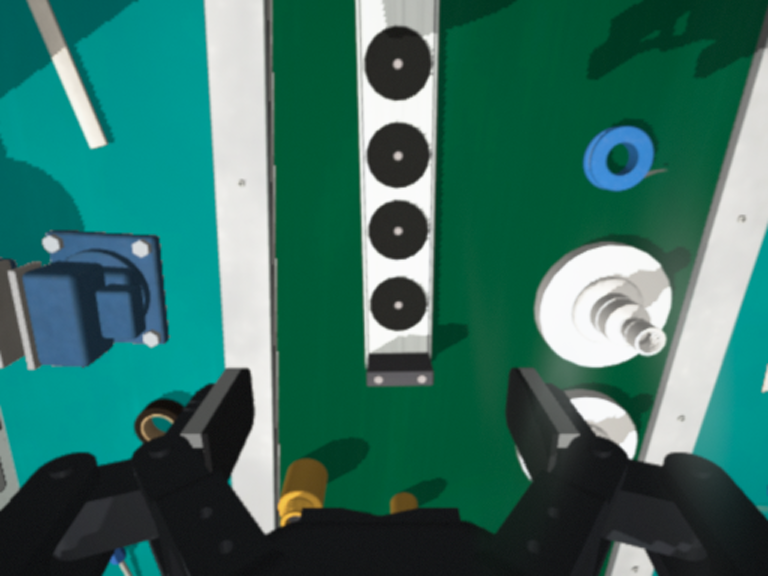

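Run:
```python
from h import *
def pads(c,roi):
    hsv=cv2.cvtColor(c["image"],cv2.COLOR_RGB2HSV);m=(hsv[...,2]<75)&(hsv[...,1]<90);m=m.astype(np.uint8)*255
    x0,y0,x1,y1=roi;k=np.zeros_like(m);k[y0:y1,x0:x1]=m[y0:y1,x0:x1]
    cs,_=cv2.findContours(k,cv2.RETR_EXTERNAL,cv2.CHAIN_APPROX_NONE);o=[]
    for q in cs:
        if cv2.contourArea(q)>60:
            e=cv2.fitEllipse(cv2.convexHull(q));o.append((*e[0],*e[1]))
    return np.array(o)
import sys
w=np.load('w1.npz');w={k:w[k] for k in w}
t=cam("top");s=cam("scene")
for n,c,roi in(("w",w,(235,10,292,235)),("t",t,(138,178,230,206)),("s",s,(165,150,230,196))):
    o=pads(c,roi)
    print(n)
    for a in o: print(a.round(1),cast(c,a[:2],.015).round(4))
# strip edge
for v in(300,320): print(cast(t,(284,231),0.0),cast(t,(320,231),0))
print(cast(w,[(181,200),(184,330)],0.0))
save("top_c2",t["image"],(265,165,395,240),6);save("scene_c2",s["image"],(225,205,345,295),6)
```

```text
w
[265.2 202.1  34.1  35.9] [[0.6099 0.1233 0.015 ]]
[265.1 152.9  37.7  38.1] [[0.6047 0.1947 0.015 ]]
[265.  102.9  40.   42. ] [[0.5999 0.26   0.015 ]]
[264.9  41.6  42.7  48.1] [[0.5947 0.3316 0.015 ]]
t
[152.  196.5  14.9  15.5] [[0.5945 0.3322 0.015 ]]
[195.5 192.1  11.3  15.4] [[0.6061 0.1904 0.015 ]]
[216.  190.6  14.8  15.3] [[0.6099 0.1233 0.015 ]]
[168.7 187.4  17.8  40.1] [[0.6237 0.2782 0.015 ]]
s
[221.  187.4   8.8  14.8] [[0.6084 0.121  0.015 ]]
[205.9 177.3   8.   14.5] [[0.6042 0.1928 0.015 ]]
[192.6 168.9   7.   13.7] [[0.5987 0.2583 0.015 ]]
[179.  160.1   7.1  13.5] [[0.5937 0.3309 0.015 ]]
[[ 0.47391523 -0.09636008  0.        ]] [[ 0.47136634 -0.21397471  0.        ]]
[[ 0.47391523 -0.09636008  0.        ]] [[ 0.47136634 -0.21397471  0.        ]]
[[ 0.48524751  0.11400406  0.        ]
 [ 0.48620763 -0.12742284  0.        ]]
```

View pics/top_c2.png

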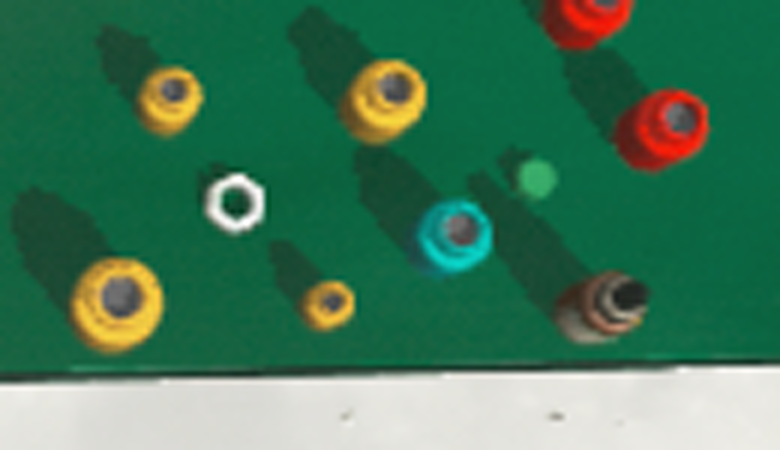

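View pics/scene_c2.png

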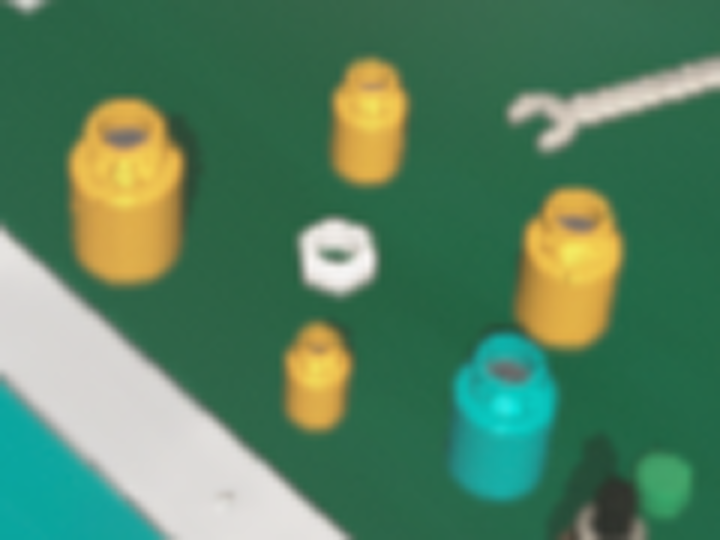

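```bash
sed -i 's/^YAW=.*/YAW=0.072/' h.py; python3 -c "
from h import *
plan([.575,-.28,.27])"
```

```text
at [0.5831 0.1886 0.2702] rv [-0.002  0.004 -0.013] n 14
-0.000 0.000 -0.001 -33.4 -2.6 0.1;
-0.000 0.000 -0.001 -33.4 -2.6 0.1;
-0.000 0.000 -0.001 -33.4 -2.6 0.1;
-0.000 0.000 -0.001 -33.4 -2.6 0.1;
-0.000 0.000 -0.001 -33.4 -2.7 0.1;
-0.000 0.000 -0.001 -33.4 -2.7 0.1;
-0.000 0.000 -0.001 -33.4 -2.7 0.1;
-0.000 0.000 -0.001 -33.4 -2.8 0.1;
-0.000 0.000 -0.001 -33.4 -2.8 0.1;
-0.000 0.000 -0.001 -33.4 -2.8 0.1;
-0.000 0.000 -0.001 -33.4 -2.9 0.0;
-0.000 0.000 -0.001 -33.4 -2.9 0.0;
-0.000 0.000 -0.001 -33.3 -2.9 0.0;
-0.000 0.000 -0.001 -33.3 -3.0 0.0
```

Call:
servo_tool(targets="0 0 -0.002 -36 -3 0 85;0 0 -0.002 -36 -3 0 85;0 0 -0.002 -36 -3 0 85;0 0 -0.002 -36 -3 0 85;0 0 -0.002 -36 -3 0 85;0 0 -0.002 -36 -3 0 85;0 0 0 -36 -3 0 85;0 0 0 -36 -3 0 85")

```text
time: 2.73
tool_pos: [0.5678, -0.0999, 0.2704]
tcp_rot: [-2.115, -2.318, 0.006]
wrist_force: [1.7, 0.6, -0.1]
width: 0.996
```

Call:
servo_tool(targets="0 0 0 -36 -3 0 85;0 0 0 -36 -3 0 85;0 0 0 -36 -3 0 85;0 0 0 -36 -3 0 85;0 0 0 -25 -3 0 85;0 0 0 0 0 0 85;0 0 0 0 0 0 85")

```text
time: 3.32
tool_pos: [0.5569, -0.2788, 0.2721]
tcp_rot: [-2.118, -2.316, 0.009]
wrist_force: [-0.8, 0.5, -0.0]
width: 0.996
```

```bash
python3 -c "
from h import *
c=cam('wrist');save('w2',c['image'],None,1.5);np.savez('w2.npz',**c)
s=bot.read_state();print(s['tool_pos'],s['tcp_rot'],s['joint_vel'].round(3))"
```

```text
[ 0.55689456 -0.27858883  0.27214105] [-2.11704277 -2.31677847  0.00987129] [ 0.028 -0.002  0.002  0.008  0.     0.007]
```

View pics/w2.png

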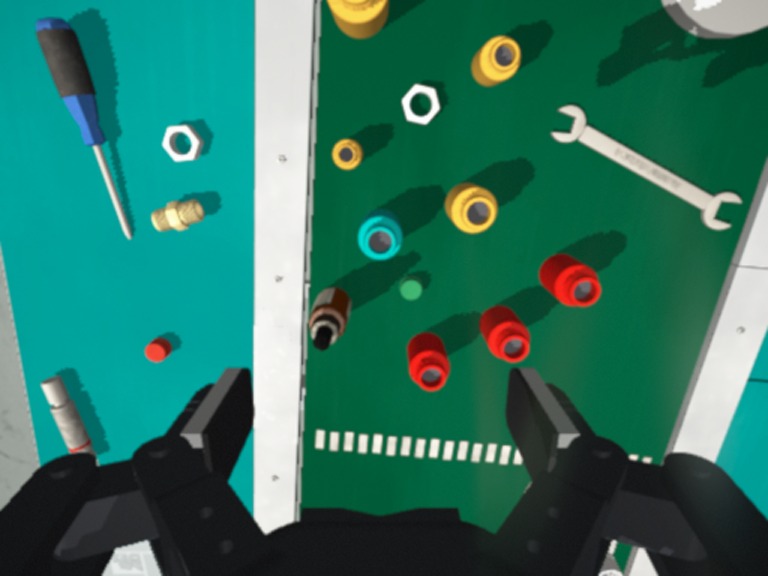

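```bash
cat >> h.py <<'E'
def blob(c,uv,r,H):
    """yellow blob nearest uv; hole (non-yellow enclosed) centre cast on z=H, silhouette centre on H/2"""
    hsv=cv2.cvtColor(c["image"],cv2.COLOR_RGB2HSV)
    m=((hsv[...,0]>12)&(hsv[...,0]<32)&(hsv[...,1]>130)&(hsv[...,2]>90)).astype(np.uint8)*255
    cs,hi=cv2.findContours(m,cv2.RETR_CCOMP,cv2.CHAIN_APPROX_NONE)
    best=min((i for i in range(len(cs)) if hi[0][i][3]<0 and cv2.contourArea(cs[i])>15),key=lambda i:-cv2.pointPolygonTest(cs[i],tuple(map(float,uv)),True))
    q=cs[best];x,y,w,h=cv2.boundingRect(q)
    M=cv2.moments(q);ctr=np.array([M["m10"],M["m01"]])/M["m00"]
    holes=[cs[i] for i in range(len(cs)) if hi[0][i][3]==best]
    out=[ctr.round(1),(w,h),"mid",cast(c,ctr,H*.47)[0].round(4)]
    if holes:
        g=max(holes,key=cv2.contourArea);(a,b),rr=cv2.minEnclosingCircle(g)
        e=cv2.fitEllipse(g) if len(g)>=5 else ((a,b),(rr,rr),0)
        out+=["hole",np.round(e[0],1),np.round(e[1],1),cast(c,e[0],H)[0].round(4)]
    return out
E
python3 - <<'E'
from h import *
w=np.load('w2.npz');w={k:w[k] for k in w};t=cam("top");s=cam("scene")
for n,c,d in(("w",w,{24:(231,103),31:(330,40),38:(313,140),46:(240,8)}),("t",t,{24:(320,215),31:(293,181),38:(330,182),46:(284,215)}),("s",s,{24:(277,268),31:(286,225),38:(319,250),46:(246,238)})):
    for k,v in d.items(): print(n,k,*blob(c,v,0,{24:.04,31:.05,38:.06,46:.07}[k]))
E
```

```text
w 24 [231.1 102.4] (20, 20) mid [ 0.5203 -0.211   0.0188] hole [230.4 102.6] [ 9.7 10.8] [ 0.5211 -0.2107  0.04  ]
w 31 [330.6  40.2] (33, 33) mid [ 0.6346 -0.1289  0.0235] hole [335.3  37.1] [12.4 14.3] [ 0.6336 -0.1301  0.05  ]
w 38 [313.8 138.3] (35, 33) mid [ 0.6316 -0.2458  0.0282] hole [318.1 141.1] [13.9 16.6] [ 0.6304 -0.2449  0.06  ]
w 46 [239.   10.4] (41, 26) mid [ 0.5235 -0.1097  0.0329]
t 24 [319.2 215.4] (8, 8) mid [ 0.5206 -0.2107  0.0188] hole [320.1 214.9] [3.8 4.5] [ 0.5199 -0.2098  0.04  ]
t 31 [292.8 181.2] (11, 11) mid [ 0.6344 -0.1289  0.0235] hole [293.2 179.6] [5. 6.] [ 0.6342 -0.1275  0.05  ]
t 38 [328.7 181.3] (14, 14) mid [ 0.6306 -0.2456  0.0282] hole [330.1 179.3] [5.7 6.5] [ 0.6307 -0.2439  0.06  ]
t 46 [283.9 215.3] (15, 16) mid [ 0.5219 -0.095   0.0329] hole [284.7 214. ] [7.9 8.3] [ 0.5216 -0.0944  0.07  ]
s 24 [277.4 267.3] (10, 17) mid [ 0.5197 -0.2103  0.0188]
s 31 [286.2 225. ] (12, 21) mid [ 0.6334 -0.1292  0.0235]
s 38 [319.3 249.5] (18, 26) mid [ 0.6291 -0.2458  0.0282] hole [320.7 241.8] [3.8 6.8] [ 0.6263 -0.2476  0.06  ]
s 46 [245.8 236.6] (19, 30) mid [ 0.5203 -0.0955  0.0329] hole [245.3 227.5] [5.1 7.6] [ 0.5174 -0.0981  0.07  ]
```

```bash
python3 -c "
from h import *
plan([.6305,-.2453,.11])"
```

```text
at [ 0.5577 -0.2772  0.2722] rv [-0.006  0.002  0.02 ] n 6
-0.001 0.000 0.003 4.2 12.7 27.0;
-0.001 0.000 0.003 4.3 12.7 27.0;
-0.001 0.000 0.003 4.3 12.6 27.0;
-0.001 0.000 0.003 4.3 12.6 27.0;
-0.001 0.000 0.003 4.4 12.6 27.0;
-0.001 0.000 0.003 4.4 12.5 27.0
```

Call:
servo_tool(targets="-0.001 0 0.003 4 12.5 27 62;-0.001 0 0.003 4 12.5 27 62;-0.001 0 0.003 4 12.5 27 62;-0.001 0 0.003 4 12.5 27 62;-0.001 0 0.003 4 12.5 27 62;-0.001 0 0.003 4 12.5 27 62;0 0 0 0 0 0 62;0 0 0 0 0 0 62")

```text
time: 4.13
tool_pos: [0.6365, -0.2324, 0.1112]
tcp_rot: [2.114, 2.311, 0.006]
wrist_force: [-0.1, 0.3, 1.3]
width: 0.726
```

```bash
python3 -c "
from h import *
plan([.6305,-.2453,.09])
c=cam('wrist');save('w3',c['image'],None,1.3);print(bot.read_state()['width'],*blob(c,proj(c,[.6305,-.2453,.06])[0],0,.06))"
```

```text
at [ 0.6365 -0.2324  0.1112] rv [0.009 0.005 0.017] n 1
0.009 0.005 0.017 -12.3 -7.3 21.2
0.7274544558723187 [244.9 212.6] (49, 64) mid [ 0.6311 -0.246   0.0282] hole [244.8 224.7] [18.7 25. ] [ 0.6313 -0.2422  0.06  ]
```

View pics/w3.png

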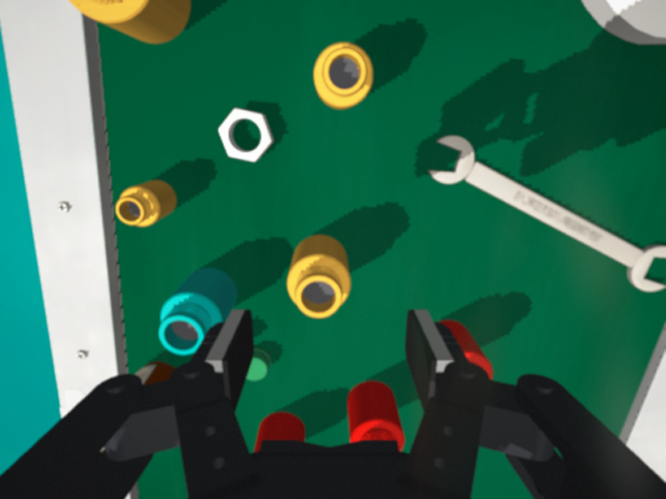

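Call:
servo_tool(targets="0.005 0.003 0.008 -6 -3 10 62;0.004 0.002 0.008 -6 -3 10 62;0 0 0 0 0 0 62")

```text
time: 4.43
tool_pos: [0.6323, -0.2452, 0.0947]
tcp_rot: [2.135, 2.299, 0.003]
wrist_force: [-0.7, -0.4, -0.1]
width: 0.726
```

```bash
python3 -c "
from h import *
plan([.631,-.245,.008])"
```

```text
at [ 0.6323 -0.2452  0.0947] rv [0.004 0.002 0.002] n 3
0.001 0.001 0.001 0.2 -0.6 28.9;
0.001 0.001 0.001 0.1 -0.5 28.9;
0.001 0.001 0.001 0.1 -0.5 28.9
```

Call:
servo_tool(targets="0.002 0.001 0.001 0 -0.5 22 62;0.001 0.001 0.001 0 -0.5 22 62;0 0 0 0 0 20 62;0 0 0 0 0 10 62;0 0 0 0 0 5 62;0 0 0 0 0 0 62")

```text
time: 4.93
tool_pos: [0.6348, -0.2529, 0.0213]
tcp_rot: [2.139, 2.282, 0.008]
wrist_force: [0.2, 0.8, -0.1]
width: 0.728
```

```bash
python3 -c "
from h import *
plan([.631,-.245,.008])"
```

```text
at [ 0.6348 -0.2529  0.0213] rv [ 0.013  0.007 -0.008] n 1
0.013 0.007 -0.008 8.3 -3.5 13.2
```

Call:
servo_tool(targets="0.006 0.003 -0.004 5 -2 4 62;0.004 0.002 -0.003 3 -1 4 62;0 0 0 0 0 3 62;0 0 0 0 0 0 62")

```text
time: 5.27
tool_pos: [0.6332, -0.2461, 0.0133]
tcp_rot: [2.136, 2.293, 0.004]
wrist_force: [0.0, 0.2, 0.1]
width: 0.725
```

```bash
python3 -c "
from h import *
plan([.631,-.245,.008])"
```

```text
at [ 0.6332 -0.2461  0.0133] rv [ 0.007  0.004 -0.001] n 1
0.007 0.004 -0.001 1.3 -2.2 5.3
```

Call:
servo_tool(targets="0.006 0.003 0 1 -2 4 62;0 0 0 0 0 0 62;0 0 0 0 0 0 20;0 0 0 0 0 0 20;0 0 0 0 0 0 20;0 0 0 0 0 0 20;0 0 0 0 0 0 20;0 0 0 0 0 0 20", newtons=45)

```text
time: 5.93
tool_pos: [0.6326, -0.2452, 0.0108]
tcp_rot: [2.137, 2.297, 0.002]
wrist_force: [-0.3, 0.3, -0.1]
width: 0.43
```

```bash
python3 -c "
from h import *
s=bot.read_state();print(s['width'],s['width']*85.4,s['wrist_force'])
plan([.631,-.245,.14])"
```

```text
0.42979628010258475 36.70460232076074 [-0.28293855  0.34795346 -0.09306204]
at [ 0.6326 -0.2452  0.0108] rv [0.004 0.002 0.   ] n 4
0.001 0.000 0.000 0.0 -0.3 -32.3;
0.001 0.000 0.000 0.0 -0.3 -32.3;
0.001 0.000 0.000 0.0 -0.3 -32.3;
0.001 0.000 0.000 0.1 -0.4 -32.3
```

Call:
servo_tool(targets="0 0 0 0 0 -15 20;0 0 0 0 0 -30 20;0 0 0 0 0 -32 20;0 0 0 0 0 -32 20;0 0 0 0 0 -25 20;0 0 0 0 0 0 20")

```text
time: 6.43
tool_pos: [0.6277, -0.2432, 0.148]
tcp_rot: [-2.135, -2.294, 0.004]
wrist_force: [0.5, -0.4, -1.2]
width: 0.438
```

```bash
python3 -c "
from h import *
s=bot.read_state();print(s['width'],s['wrist_force'])
plan([.5997,.2597,.15],step=38)"
```

```text
0.43782883195119593 [ 0.45246873 -0.43699972 -1.16277866]
at [ 0.6277 -0.2432  0.148 ] rv [-0.008 -0.004 -0.   ] n 14
-0.001 -0.000 -0.000 36.0 0.6 -0.0;
-0.001 -0.000 -0.000 36.0 0.6 -0.0;
-0.001 -0.000 -0.000 36.0 0.6 -0.0;
-0.001 -0.000 -0.000 36.0 0.6 -0.0;
-0.001 -0.000 -0.000 36.0 0.6 -0.0;
-0.001 -0.000 -0.000 36.0 0.6 -0.1;
-0.001 -0.000 -0.000 36.0 0.6 -0.1;
-0.001 -0.000 -0.000 36.0 0.6 -0.1;
-0.001 -0.000 -0.000 36.0 0.6 -0.1;
-0.001 -0.000 -0.000 36.0 0.6 -0.1;
-0.001 -0.000 -0.000 36.0 0.6 -0.1;
-0.001 -0.000 -0.000 36.0 0.6 -0.1;
-0.001 -0.000 -0.000 36.0 0.6 -0.1;
-0.001 -0.000 -0.000 36.0 0.6 -0.1
```

Call:
servo_tool(targets="0 0 0 20 0 0 20;0 0 0 36 0 0 20;0 0 0 36 0 0 20;0 0 0 36 0 0 20;0 0 0 36 0 0 20;0 0 0 36 0 0 20;0 0 0 36 0 0 20;0 0 0 36 0 0 20")

```text
time: 7.1
tool_pos: [0.6075, 0.0285, 0.1489]
tcp_rot: [-2.155, -2.285, 0.007]
wrist_force: [0.1, 0.0, -1.3]
width: 0.43
```

Call:
servo_tool(targets="0 0 0 36 0 0 20;0 0 0 36 0 0 20;0 0 0 36 0 0 20;0 0 0 36 0 0 20;0 0 0 36 0 0 20;0 0 0 20 0 0 20;0 0 0 0 0 0 20;0 0 0 0 0 0 20")

```text
time: 7.77
tool_pos: [0.586, 0.2449, 0.1417]
tcp_rot: [-2.141, -2.288, 0.017]
wrist_force: [-0.5, 0.1, -1.8]
width: 0.433
```

```bash
python3 -c "
from h import *
plan([.5997,.2597,.07])
c=cam('wrist');save('w4',c['image'],None,1.3)"
```

```text
at [0.586  0.2449 0.1417] rv [-0.013  0.001 -0.006] n 3
-0.004 0.000 -0.002 4.7 5.2 23.8;
-0.004 0.000 -0.002 4.6 5.1 23.9;
-0.004 0.000 -0.002 4.6 5.0 23.9
```

View pics/w4.png

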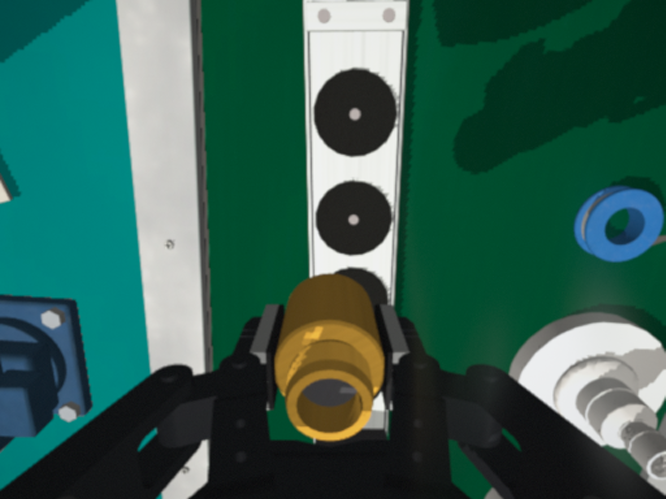

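Call:
servo_tool(targets="-0.005 0 -0.003 6 6 12 20;-0.004 0 -0.002 6 5 12 20;-0.002 0 0 2 3 10 20;0 0 0 0 0 0 20;0 0 0 0 0 0 20")

```text
time: 8.23
tool_pos: [0.6, 0.2553, 0.1018]
tcp_rot: [-2.147, -2.292, 0.008]
wrist_force: [0.6, 0.7, -2.5]
width: 0.434
```

```bash
cat >> h.py <<'E'
def dots(c,pads,z=.015,r=9):
    g=cv2.cvtColor(c["image"],cv2.COLOR_RGB2GRAY)
    for p in pads:
        u,v=proj(c,[p[0],p[1],z])[0]
        if not(10<u<500 and 10<v<300): continue
        u0,v0=int(round(u)),int(round(v));w=g[v0-r:v0+r+1,u0-r:u0+r+1].astype(float)
        m=(w>np.percentile(w,50)+45)*w
        if m.sum()>0:
            yy,xx=np.mgrid[-r:r+1,-r:r+1];a=(u0+(xx*m).sum()/m.sum(),v0+(yy*m).sum()/m.sum())
            print("pad",p,"dot",np.round(a,1),(m>0).sum(),cast(c,a,z)[0].round(4))
PADS=[(.6096,.1228),(.6048,.194),(.5997,.2597),(.5945,.3317)]
E
python3 -c "
from h import *
plan([.5997,.2597,.035])
c=cam('wrist');save('w5',c['image'],None,1.3);dots(c,PADS)
w=np.load('w1.npz');w={k:w[k] for k in w};dots(w,PADS)"
```

```text
at [0.6    0.2553 0.1018] rv [-0.004  0.003 -0.007] n 2
-0.002 0.002 -0.003 2.3 0.2 33.4;
-0.002 0.002 -0.003 2.2 0.1 33.4
pad (0.6048, 0.194) dot [248.2 254.3] 21 [0.5983 0.201  0.015 ]
pad (0.5997, 0.2597) dot [254.8 191.4] 68 [0.6002 0.2596 0.015 ]
pad (0.5945, 0.3317) dot [254.4  99.7] 89 [0.595  0.3313 0.015 ]
pad (0.6096, 0.1228) dot [265.2 203. ] 27 [0.6099 0.122  0.015 ]
pad (0.6048, 0.194) dot [265.  153.6] 31 [0.6045 0.1938 0.015 ]
pad (0.5997, 0.2597) dot [264.9 103.5] 37 [0.5998 0.2593 0.015 ]
pad (0.5945, 0.3317) dot [264.7  42.1] 41 [0.5945 0.3311 0.015 ]
```

View pics/w5.png

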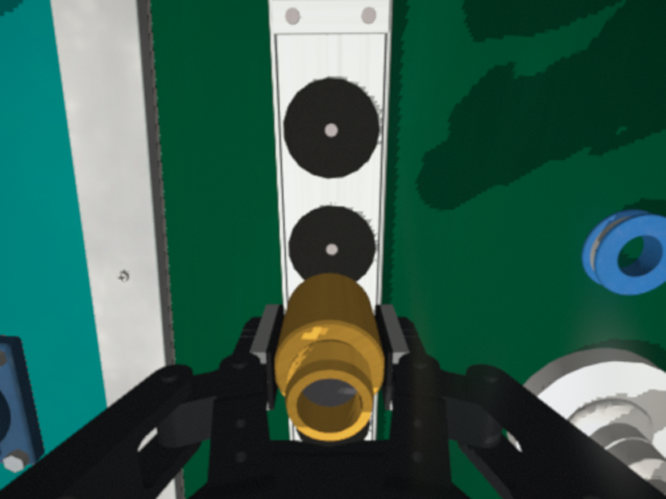

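```bash
sed -i 's/^PADS=.*/PADS=[(.6098,.1222),(.6046,.1938),(.5999,.2594),(.5947,.3312)]/' h.py
cat >> h.py <<'E'
def held(c,uv,H,tcpz_grasp):
    s=bot.read_state();p=cast(c,uv,s["tool_pos"][2]+H-tcpz_grasp)[0]
    print("held rim at",p.round(4),"tcp",s["tool_pos"].round(4),"diff",(p-s["tool_pos"]).round(4))
E
python3 -c "
from h import *
c=cam('wrist');g=c['image'];held(c,(330/1.3,403/1.3),.06,.0108)
plan([.5999,.2594,.05])"
```

```text
held rim at [0.5993 0.2567 0.1513] tcp [0.5997 0.2553 0.1021] diff [-0.0004  0.0014  0.0492]
at [0.5997 0.2553 0.1021] rv [-0.004  0.003 -0.007] n 2
-0.002 0.002 -0.003 2.1 0.4 26.0;
-0.002 0.002 -0.003 2.1 0.3 26.0
```

Call:
servo_tool(targets="-0.002 0.001 -0.003 1 0 15 20;-0.002 0.001 -0.003 1 0 15 20;0 0 0 1 0 15 20;0 0 0 0 0 8 20;0 0 0 0 0 0 20;0 0 0 0 0 0 20")

```text
time: 8.83
tool_pos: [0.6032, 0.2573, 0.0517]
tcp_rot: [2.141, 2.294, 0.008]
wrist_force: [-0.1, 0.0, -2.0]
width: 0.43
```

```bash
python3 -c "
from h import *
plan([.5999,.2586,.028])"
```

```text
at [0.6032 0.2573 0.0517] rv [ 0.007 -0.001 -0.003] n 1
0.007 -0.001 -0.003 1.5 -3.3 23.7
```

Call:
servo_tool(targets="0.004 0 -0.002 1 -2 8 20;0.003 0 -0.001 1 -2 6 20;0 0 0 0 -1 5 20;0 0 0 0 0 2 20;0 0 0 0 0 0 20;0 0 0 0 0 0 20")

```text
time: 9.33
tool_pos: [0.5998, 0.2598, 0.0321]
tcp_rot: [2.139, 2.299, 0.006]
wrist_force: [-0.6, -0.4, -1.7]
width: 0.433
```

```bash
python3 -c "
from h import *
plan([.5999,.2586,.0262]);print(bot.read_state()['wrist_force'])"
```

```text
at [0.5998 0.2598 0.0321] rv [ 0.004 -0.002 -0.   ] n 1
0.004 -0.002 -0.000 -1.2 0.0 5.9
[-0.60130703 -0.3525103  -1.68001552]
```

Call:
servo_tool(targets="0.003 -0.001 0 -1 0 2.5 20;0 0 0 0 0 1.5 20;0 0 0 0 0 1 20;0 0 0 0 0 0 20;0 0 0 0 0 0 20")

```text
time: 9.75
tool_pos: [0.6006, 0.2589, 0.0275]
tcp_rot: [2.14, 2.3, 0.004]
wrist_force: [0.1, 0.5, -1.5]
width: 0.434
```

```bash
python3 -c "
from h import *
plan([.5999,.2586,.0260]);print(bot.read_state()['wrist_force'])"
```

```text
at [0.6006 0.2589 0.0275] rv [ 0.002 -0.001  0.   ] n 1
0.002 -0.001 0.000 -0.3 -0.7 1.5
[ 0.11607211  0.51740374 -1.52411295]
```

Call:
servo_tool(targets="0.001 0 0 0 -0.7 1 20;0 0 0 0 0 0.7 20;0 0 0 0 0 0 20;0 0 0 0 0 0 20")

```text
time: 10.08
tool_pos: [0.6001, 0.259, 0.0259]
tcp_rot: [-2.14, -2.3, -0.003]
wrist_force: [1.0, 0.6, -2.4]
width: 0.433
```

```bash
python3 -c "
from h import *
plan([.5999,.2586,.0260]);print(bot.read_state()['wrist_force'])"
```

```text
at [0.6001 0.259  0.0259] rv [ 0.001 -0.001 -0.   ] n 1
0.001 -0.001 -0.000 -0.3 -0.2 -0.1
[ 0.97133212  0.61580529 -2.37038803]
```

Call:
servo_tool(targets="0 0 0 0 0 0 62;0 0 0 0 0 0 62;0 0 0 0 0 0 62;0 0 0 0 0 0 62;0 0 0 0 0 0 62;0 0 0 0 0 0 62")

```text
time: 10.58
tool_pos: [0.6021, 0.2597, 0.0283]
tcp_rot: [2.139, 2.299, 0.009]
wrist_force: [0.7, -0.1, 0.2]
width: 0.729
```

Call:
servo_tool(targets="0 0 0 0 0 -12 62;0 0 0 0 0 -20 62;0 0 0 0 0 -30 62;0 0 0 0 0 -30 62;0 0 0 0 0 -30 62;0 0 0 0 0 -30 62;0 0 0 0 0 -20 62;0 0 0 0 0 0 62")

```text
time: 11.25
tool_pos: [0.5993, 0.2585, 0.2112]
tcp_rot: [-2.14, -2.3, -0.003]
wrist_force: [0.6, -0.1, 1.1]
width: 0.726
```

```bash
python3 -c "
from h import *
s=bot.read_state();print(s['width'],s['wrist_force'])
c=cam('wrist');save('w6',c['image'],None,1.3)
print(blob(c,proj(c,[.5999,.2594,.05])[0],0,.06)); 
t=cam('top');print(blob(t,proj(t,[.5999,.2594,.05])[0],0,.06))
plan([.57,-.12,.2],yaw=-.6)"
```

```text
0.7257796449572544 [ 0.55445572 -0.05576118  1.12568063]
[array([253.3, 172.2]), (38, 41), 'mid', array([0.5996, 0.255 , 0.0282]), 'hole', array([253.6, 178.9]), array([16.9, 19.2]), array([0.5998, 0.256 , 0.06  ])]
[array([173.2, 193.4]), (14, 14), 'mid', array([0.6009, 0.2604, 0.0282]), 'hole', array([170.9, 191.5]), array([6. , 6.7]), array([0.6017, 0.2613, 0.06  ])]
at [0.5976 0.2578 0.2068] rv [-0.003  0.001  0.672] n 11
-0.000 0.000 0.061 -34.1 -5.0 0.6;
-0.000 0.000 0.061 -34.3 -2.9 0.6;
-0.000 0.000 0.061 -34.4 -0.8 0.6;
-0.000 0.000 0.061 -34.4 1.3 0.6;
-0.000 0.000 0.061 -34.3 3.4 0.6;
-0.000 0.000 0.061 -34.0 5.5 0.6;
-0.000 0.000 0.061 -33.6 7.6 0.6;
-0.000 0.000 0.061 -33.1 9.6 0.6;
-0.000 0.000 0.061 -32.4 11.6 0.6;
-0.000 0.000 0.061 -31.7 13.6 0.6;
-0.000 0.000 0.061 -30.8 15.5 0.6
```

View pics/w6.png

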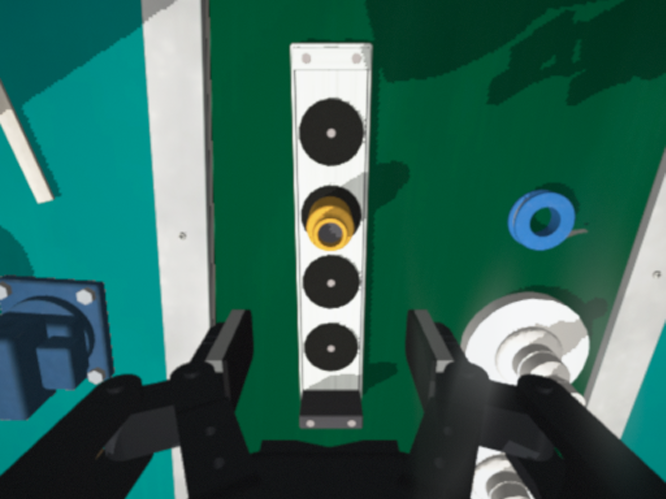

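```bash
python3 -c "
from h import *
plan([.5215,-.095,.17],yaw=-1.3)"
```

```text
at [0.5976 0.2578 0.2068] rv [-0.003  0.003  1.372] n 12
-0.000 0.000 0.114 -28.9 -8.4 3.1;
-0.000 0.000 0.114 -29.6 -5.1 3.1;
-0.000 0.000 0.114 -30.0 -1.7 3.1;
-0.000 0.000 0.114 -30.0 1.8 3.1;
-0.000 0.000 0.114 -29.6 5.2 3.1;
-0.000 0.000 0.114 -28.8 8.5 3.1;
-0.000 0.000 0.114 -27.7 11.8 3.1;
-0.000 0.000 0.114 -26.2 14.8 3.1;
-0.000 0.000 0.114 -24.3 17.7 3.1;
-0.000 0.000 0.114 -22.1 20.4 3.1;
-0.000 0.000 0.114 -19.6 22.8 3.1;
-0.000 0.000 0.114 -16.9 24.9 3.1
```

Call:
servo_tool(targets="0 0 0.114 -29 -8 3 75;0 0 0.114 -30 -5 3 75;0 0 0.114 -30 -2 3 75;0 0 0.114 -30 2 3 75;0 0 0.114 -30 5 3 75;0 0 0.114 -29 8 3 75;0 0 0.114 -28 12 3 75;0 0 0.114 -26 15 3 75")

```text
time: 12.02
tool_pos: [0.5315, 0.0185, 0.1657]
tcp_rot: [-2.943, -1.074, 0.041]
wrist_force: [0.8, -0.0, 0.3]
width: 0.881
```

Call:
servo_tool(targets="0 0 0.114 -24 18 3 75;0 0 0.114 -22 20 3 75;0 0 0.114 -20 22 3 75;0 0 0.05 -10 15 3 75;0 0 0 0 0 0 75;0 0 0 0 0 0 75")

```text
time: 12.52
tool_pos: [0.4887, -0.0936, 0.139]
tcp_rot: [-3.101, -0.432, 0.085]
wrist_force: [0.4, -0.4, -0.5]
width: 0.878
```

```bash
python3 -c "
from h import *
c=cam('wrist');save('w7',c['image'],None,1.3)
print(blob(c,proj(c,[.5215,-.095,.07])[0],0,.07)); 
plan([.5215,-.095,.1],yaw=-1.3)"
```

```text
[array([268.4, 148.5]), (59, 64), 'mid', array([ 0.5211, -0.0956,  0.0329]), 'hole', array([269.1, 156.3]), array([28.4, 31.6]), array([ 0.5234, -0.0942,  0.07  ])]
at [ 0.4884 -0.0932  0.1387] rv [-0.017  0.053  0.007] n 2
-0.009 0.027 0.004 16.7 5.7 18.4;
-0.009 0.027 0.004 16.2 5.5 18.9
```

View pics/w7.png

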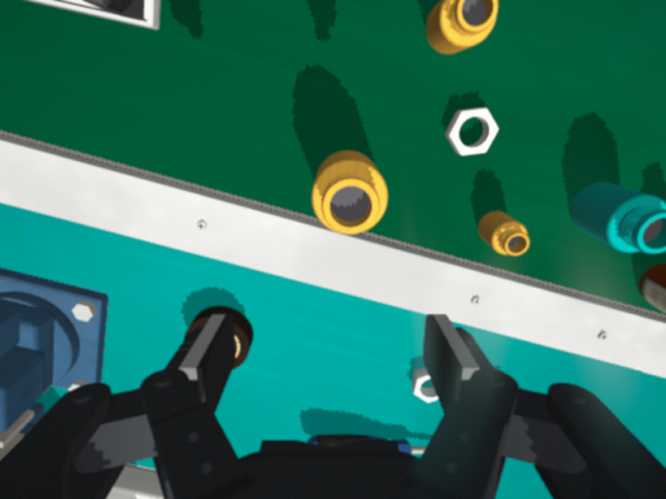

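Call:
servo_tool(targets="-0.009 0.026 0.004 15 5 4 75;-0.008 0.026 0.003 15 5 6 75;0 0 0 3 1 6 75;0 0 0 0 0 0 75;0 0 0 0 0 0 75")

```text
time: 12.98
tool_pos: [0.5222, -0.0897, 0.1175]
tcp_rot: [-3.107, -0.437, 0.009]
wrist_force: [-0.2, -0.2, 0.7]
width: 0.878
```

```bash
python3 -c "
from h import *
plan([.522,-.095,.08],yaw=-1.3)"
```

```text
at [ 0.5222 -0.0897  0.1175] rv [-0.004  0.005  0.009] n 2
-0.002 0.003 0.004 -0.7 2.6 18.7;
-0.002 0.003 0.004 -0.8 2.6 18.7
```

Call:
servo_tool(targets="-0.002 0.003 0.004 -1 3 15 75;-0.002 0.002 0.004 0 2 20 75;0 0 0 0 0 20 75;0 0 0 0 0 15 75;0 0 0 0 0 0 75;0 0 0 0 0 0 75")

```text
time: 13.48
tool_pos: [0.5227, -0.0912, 0.0474]
tcp_rot: [-3.11, -0.436, 0.001]
wrist_force: [0.5, -0.3, 1.9]
width: 0.876
```

```bash
python3 -c "
from h import *
plan([.522,-.095,.010],yaw=-1.3)"
```

```text
at [ 0.5227 -0.0912  0.0474] rv [-0.001  0.001  0.008] n 2
-0.000 0.000 0.004 -0.8 1.7 18.7;
-0.000 0.000 0.004 -0.8 1.7 18.7
```

Call:
servo_tool(targets="0 0 0.004 -1 2 12 75;0 0 0.004 -0.5 1.5 10 75;0 0 0 0 0 8 75;0 0 0 0 0 4 75;0 0 0 0 0 0 75;0 0 0 0 0 0 75")

```text
time: 13.98
tool_pos: [0.5242, -0.0953, 0.0133]
tcp_rot: [3.112, 0.425, 0.004]
wrist_force: [0.5, 0.2, 0.3]
width: 0.876
```

```bash
python3 -c "
from h import *
plan([.522,-.095,.010],yaw=-1.3)"
```

```text
at [ 0.5242 -0.0953  0.0133] rv [ 0.001 -0.003  0.   ] n 1
0.001 -0.003 0.000 -2.0 -0.9 3.3
```

Call:
servo_tool(targets="0 -0.003 0 -2 -1 2 75;0 0 0 0 0 0 75;0 0 0 0 0 0 30;0 0 0 0 0 0 30;0 0 0 0 0 0 30;0 0 0 0 0 0 30;0 0 0 0 0 0 30;0 0 0 0 0 0 30")

```text
time: 14.65
tool_pos: [0.5227, -0.0951, 0.0124]
tcp_rot: [3.111, 0.424, 0.002]
wrist_force: [-0.1, -0.5, 0.1]
width: 0.527
```

```bash
python3 -c "
from h import *
s=bot.read_state();print(s['tool_pos'],s['width']*85.4,s['wrist_force'])
plan([.522,-.095,.010],yaw=-1.3)"
```

```text
[ 0.52269179 -0.0950905   0.01238347] 44.986517853392115 [-0.14850359 -0.45407139  0.1188595 ]
at [ 0.5227 -0.0951  0.0124] rv [ 0.002 -0.001  0.   ] n 1
0.002 -0.001 0.000 -0.6 -0.3 2.4
```

Call:
servo_tool(targets="0 0 0 0 0 -15 30;0 0 0 0 0 -30 30;0 0 0 0 0 -32 30;0 0 0 0 0 -32 30;0 0 0 0 0 -25 30;0 0 0 0 0 0 30")

```text
time: 15.15
tool_pos: [0.5167, -0.0936, 0.1454]
tcp_rot: [-3.109, -0.424, 0.02]
wrist_force: [1.3, -0.0, -1.5]
width: 0.523
```

```bash
python3 -c "
from h import *
s=bot.read_state();print(s['wrist_force'],s['width'])
plan([.59,.30,.16],step=38)"
```

```text
[ 1.33844683 -0.0254415  -1.47080478] 0.5225459360795937
at [ 0.5167 -0.0936  0.1454] rv [-0.013  0.007 -1.372] n 12
-0.001 0.001 -0.114 14.7 -30.0 -1.2;
-0.001 0.001 -0.114 18.0 -28.1 -1.3;
-0.001 0.001 -0.114 21.1 -25.9 -1.3;
-0.001 0.001 -0.114 23.9 -23.3 -1.3;
-0.001 0.001 -0.114 26.4 -20.4 -1.3;
-0.001 0.001 -0.114 28.5 -17.3 -1.3;
-0.001 0.001 -0.114 30.3 -13.9 -1.3;
-0.001 0.001 -0.114 31.7 -10.4 -1.3;
-0.001 0.001 -0.114 32.7 -6.7 -1.3;
-0.001 0.001 -0.114 33.2 -2.9 -1.3;
-0.001 0.001 -0.114 33.3 0.9 -1.3;
-0.001 0.001 -0.114 33.0 4.7 -1.2
```

Call:
servo_tool(targets="-0.001 0.001 -0.11 15 -30 -1 30;-0.001 0.001 -0.114 18 -28 -1 30;-0.001 0.001 -0.114 21 -26 -1 30;-0.001 0.001 -0.114 24 -23 -1 30;-0.001 0.001 -0.114 26 -20 -1 30;-0.001 0.001 -0.114 28 -17 -1 30;-0.001 0.001 -0.114 30 -14 -1 30;-0.001 0.001 -0.114 32 -10 -1 30")

```text
time: 15.82
tool_pos: [0.561, 0.1699, 0.1433]
tcp_rot: [-2.585, -1.783, 0.016]
wrist_force: [-0.3, -0.6, -2.2]
width: 0.53
```

```bash
python3 -c "
from h import *
plan([.594,.331,.14],step=38)"
```

```text
at [0.561  0.1699 0.1433] rv [-0.008  0.006 -0.435] n 5
-0.002 0.001 -0.087 32.5 -5.3 0.5;
-0.002 0.001 -0.087 32.8 -2.4 0.5;
-0.002 0.001 -0.087 32.9 0.4 0.5;
-0.002 0.001 -0.087 32.7 3.3 0.6;
-0.002 0.001 -0.087 32.3 6.1 0.6
```

Call:
servo_tool(targets="-0.002 0.001 -0.087 32 -5 0 30;-0.002 0.001 -0.087 32 -2 0 30;-0.002 0.001 -0.087 32 0 0 30;-0.002 0.001 -0.087 30 3 0 30;-0.002 0.001 -0.07 15 3 0 30;0 0 0 0 0 0 30;0 0 0 0 0 0 30")

```text
time: 16.4
tool_pos: [0.5815, 0.3218, 0.1259]
tcp_rot: [-2.117, -2.313, 0.021]
wrist_force: [0.2, -0.3, -2.7]
width: 0.531
```

```bash
python3 -c "
from h import *
c=cam('wrist');save('w8',c['image'],None,1.3);dots(c,PADS)
plan([.5947,.3312,.11],step=38)"
```

```text
pad (0.5947, 0.3312) dot [271.4 178.4] 64 [0.595  0.3315 0.015 ]
at [0.5811 0.3213 0.1256] rv [-0.015  0.005  0.016] n 1
-0.015 0.005 0.016 8.7 14.6 15.3
```

View pics/w8.png

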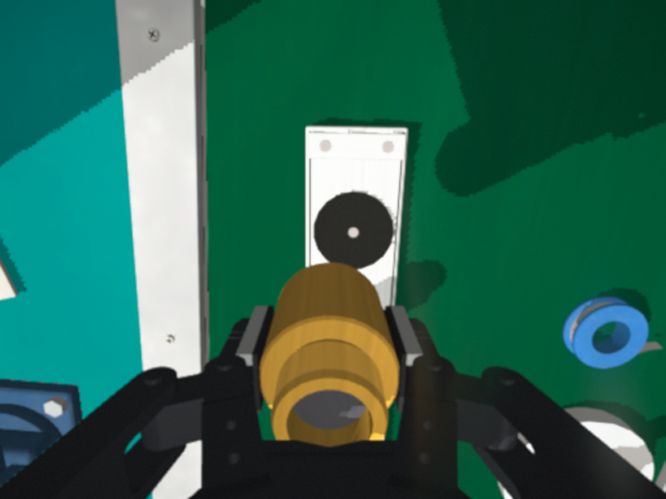

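```bash
python3 -c "
from h import *
c=cam('wrist');held(c,(330/1.3,425/1.3),.07,.0124)"
```

```text
held rim at [0.5816 0.3227 0.1837] tcp [0.5813 0.3205 0.1261] diff [0.0002 0.0022 0.0576]
```

Call:
servo_tool(targets="-0.008 0.003 0.008 5 8 5 30;-0.007 0.002 0.007 4 6 7 30;0 0 0 0 0 7 30;0 0 0 0 0 0 30;0 0 0 0 0 0 30")

```text
time: 16.92
tool_pos: [0.5958, 0.3263, 0.1036]
tcp_rot: [2.15, 2.289, -0.001]
wrist_force: [-0.6, -0.3, -1.8]
width: 0.528
```

```bash
python3 -c "
from h import *
plan([.5949,.3308,.06],step=38)"
```

```text
at [0.5958 0.3263 0.1036] rv [ 0.     0.001 -0.009] n 2
0.000 0.001 -0.005 2.3 -0.3 21.8;
0.000 0.001 -0.005 2.3 -0.3 21.8
```

Call:
servo_tool(targets="0 0 -0.005 2 0 15 30;0 0 -0.004 2 0 15 30;0 0 0 1 0 15 30;0 0 0 0 0 8 30;0 0 0 0 0 0 30;0 0 0 0 0 0 30")

```text
time: 17.42
tool_pos: [0.5947, 0.3302, 0.044]
tcp_rot: [2.141, 2.299, -0.004]
wrist_force: [0.8, -0.0, -2.2]
width: 0.527
```

```bash
python3 -c "
from h import *
plan([.5949,.3300,.0274],step=38)"
```

```text
at [0.5947 0.3302 0.044 ] rv [-0.002  0.002 -0.001] n 1
-0.002 0.002 -0.001 -0.1 0.2 16.6
```

Call:
servo_tool(targets="-0.002 0.002 0 0 0 5 30;0 0 0 0 0 4 30;0 0 0 0 0 3 30;0 0 0 0 0 1.5 30;0 0 0 0 0 0 30;0 0 0 0 0 0 30")

```text
time: 17.92
tool_pos: [0.5957, 0.3308, 0.0307]
tcp_rot: [2.14, 2.299, 0.005]
wrist_force: [0.2, 0.8, -2.2]
width: 0.525
```

```bash
python3 -c "
from h import *
plan([.5949,.3300,.0274],step=38);print(bot.read_state()['wrist_force'])"
```

```text
at [0.5957 0.3308 0.0307] rv [ 0.003 -0.001 -0.001] n 1
0.003 -0.001 -0.001 -0.8 -0.8 3.3
[ 0.21118892  0.83046777 -2.238811  ]
```

Call:
servo_tool(targets="0.002 -0.001 0 -0.8 -0.8 2 30;0 0 0 0 0 1 30;0 0 0 0 0 0.5 30;0 0 0 0 0 0 30;0 0 0 0 0 0 30")

```text
time: 18.33
tool_pos: [0.5959, 0.3304, 0.0284]
tcp_rot: [2.14, 2.298, 0.005]
wrist_force: [-0.4, 0.4, -2.9]
width: 0.532
```

```bash
python3 -c "
from h import *
plan([.5949,.3300,.0274],step=38);print(bot.read_state()['wrist_force'])"
```

```text
at [0.5959 0.3304 0.0284] rv [ 0.003 -0.001 -0.001] n 1
0.003 -0.001 -0.001 -0.3 -1.1 1.0
[-0.37481227  0.35924852 -2.86758899]
```

Call:
servo_tool(targets="0.002 -0.001 0 0 -1 1 30;0 0 0 0 0 0.5 30;0 0 0 0 0 0 75;0 0 0 0 0 0 75;0 0 0 0 0 0 75;0 0 0 0 0 0 75;0 0 0 0 0 0 75;0 0 0 0 0 0 75")

```text
time: 19.0
tool_pos: [0.5974, 0.3316, 0.0303]
tcp_rot: [2.139, 2.297, 0.01]
wrist_force: [-0.5, -0.6, -1.2]
width: 0.876
```

Call:
servo_tool(targets="0 0 0 0 0 -12 75;0 0 0 0 0 -20 75;0 0 0 0 0 -30 75;0 0 0 0 0 -30 75;0 0 0 0 0 -30 75;0 0 0 0 0 -30 75;0 0 0 0 0 -20 75;0 0 0 0 0 0 75")

```text
time: 19.67
tool_pos: [0.5946, 0.3302, 0.2128]
tcp_rot: [2.14, 2.298, 0.003]
wrist_force: [0.7, 0.7, 1.7]
width: 0.875
```

```bash
cat >> h.py <<'E'
def check(c,i,H):
    p=PADS[i];hsv=cv2.cvtColor(c["image"],cv2.COLOR_RGB2HSV)
    b=blob(c,proj(c,[p[0],p[1],H*.6+.015])[0],0,H)
    print("pad",p,"mid",cast(c,b[0],H*.47+.015)[0].round(4),"rim",cast(c,b[5],H+.015)[0].round(4) if len(b)>4 else None)
E
python3 -c "
from h import *
s=bot.read_state();print(s['width'],s['wrist_force'])
c=cam('wrist');t=cam('top');sc=cam('scene');save('w9',c['image'],None,1.3)
for q in(c,t,sc):
  check(q,3,.07);check(q,2,.06)
plan([.634,-.129,.15],step=38)"
```

```text
0.8753702918813892 [0.74587923 0.72891058 1.6973021 ]
pad (0.5947, 0.3312) mid [0.5944 0.3307 0.0479] rim [0.5946 0.3322 0.085 ]
pad (0.5999, 0.2594) mid [0.5994 0.2585 0.0432] rim [0.5996 0.2613 0.075 ]
pad (0.5947, 0.3312) mid [0.5933 0.3287 0.0479] rim [0.5941 0.3299 0.085 ]
pad (0.5999, 0.2594) mid [0.5984 0.2574 0.0432] rim [0.5991 0.258  0.075 ]
pad (0.5947, 0.3312) mid [0.5939 0.297  0.0479] rim None
pad (0.5999, 0.2594) mid [0.5974 0.3033 0.0432] rim None
at [0.5918 0.3287 0.2058] rv [-0.006  0.003 -0.001] n 13
-0.000 0.000 -0.000 -35.3 0.8 4.4;
-0.000 0.000 -0.000 -35.3 0.8 4.4;
-0.000 0.000 -0.000 -35.3 0.7 4.4;
-0.000 0.000 -0.000 -35.3 0.7 4.4;
-0.000 0.000 -0.000 -35.3 0.7 4.4;
-0.000 0.000 -0.000 -35.3 0.7 4.4;
-0.000 0.000 -0.000 -35.3 0.7 4.3;
-0.000 0.000 -0.000 -35.3 0.7 4.3;
-0.000 0.000 -0.000 -35.3 0.7 4.3;
-0.000 0.000 -0.000 -35.3 0.7 4.3;
-0.000 0.000 -0.000 -35.4 0.7 4.3;
-0.000 0.000 -0.000 -35.4 0.7 4.3;
-0.000 0.000 -0.000 -35.4 0.7 4.3
```

View pics/w9.png

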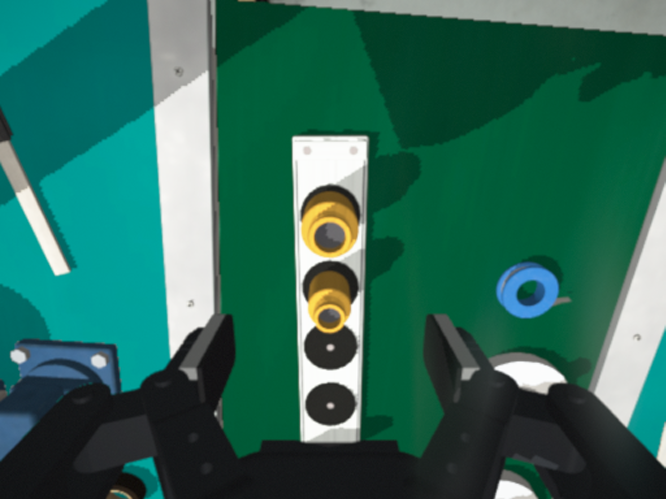

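Call:
servo_tool(targets="0 0 0 -25 1 4 55;0 0 0 -36 1 4 55;0 0 0 -36 1 4 55;0 0 0 -36 1 4 55;0 0 0 -36 1 4 55;0 0 0 -36 1 4 55;0 0 0 -36 1 4 55;0 0 0 -36 1 4 55")

```text
time: 20.48
tool_pos: [0.607, 0.0488, 0.1521]
tcp_rot: [-2.109, -2.296, 0.048]
wrist_force: [0.7, -1.0, 0.2]
width: 0.639
```

```bash
python3 -c "
from h import *
plan([.634,-.129,.14],step=38)"
```

```text
at [0.607  0.0488 0.1521] rv [-0.038  0.004  0.013] n 5
-0.008 0.001 0.003 -35.9 2.5 2.4;
-0.008 0.001 0.003 -35.9 2.5 2.4;
-0.008 0.001 0.003 -35.9 2.6 2.4;
-0.008 0.001 0.003 -35.9 2.7 2.4;
-0.008 0.001 0.003 -35.9 2.8 2.4
```

Call:
servo_tool(targets="-0.01 0.001 0.003 -35 3 0 55;-0.01 0.001 0.003 -35 3 0 55;-0.01 0.001 0.003 -35 3 0 55;-0.008 0.001 0.003 -30 4 0 55;0 0 0 -18 4 0 55;0 0 0 0 0 0 55;0 0 0 0 0 0 55")

```text
time: 21.07
tool_pos: [0.6203, -0.1166, 0.128]
tcp_rot: [-2.13, -2.269, 0.035]
wrist_force: [-1.1, 0.7, -0.4]
width: 0.643
```

```bash
python3 -c "
from h import *
plan([.634,-.129,.11],step=60)
c=cam('wrist');b=blob(c,proj(c,[.634,-.129,.04])[0],0,.05);print(b)
c=cam('top');b=blob(c,proj(c,[.634,-.129,.04])[0],0,.05);print(b)"
```

```text
at [ 0.6203 -0.1166  0.128 ] rv [-0.036 -0.006 -0.009] n 1
-0.036 -0.006 -0.009 -13.4 13.6 17.5
[array([272.9, 205.5]), (37, 46), 'mid', array([ 0.6346, -0.1293,  0.0235]), 'hole', array([273.7, 214. ]), array([13.9, 18.2]), array([ 0.6343, -0.1268,  0.05  ])]
[array([173.2, 193.4]), (14, 14), 'mid', array([0.6019, 0.2614, 0.0235]), 'hole', array([170.6, 191.6]), array([6.2, 7.1]), array([0.6034, 0.2643, 0.05  ])]
```

Call:
servo_tool(targets="-0.018 -0.003 -0.005 -7 7 5 55;-0.018 -0.003 -0.004 -6 6 8 55;0 0 0 -1 2 8 55;0 0 0 0 0 8 55;0 0 0 0 0 0 55;0 0 0 0 0 0 55")

```text
time: 21.67
tool_pos: [0.6341, -0.1195, 0.0947]
tcp_rot: [-2.123, -2.307, 0.001]
wrist_force: [0.7, 0.0, 0.9]
width: 0.64
```

```bash
python3 -c "
from h import *
plan([.634,-.129,.06],step=60)"
```

```text
at [ 0.6341 -0.1195  0.0947] rv [-0.004 -0.004  0.011] n 1
-0.004 -0.004 0.011 -9.6 -0.8 34.7
```

Call:
servo_tool(targets="-0.002 -0.002 0.005 -6 0 10 55;-0.002 -0.002 0.005 -4 0 14 55;0 0 0 0 0 14 55;0 0 0 0 0 8 55;0 0 0 0 0 0 55;0 0 0 0 0 0 55")

```text
time: 22.17
tool_pos: [0.6356, -0.1287, 0.0467]
tcp_rot: [2.136, 2.301, 0.0]
wrist_force: [-1.1, 1.2, 0.7]
width: 0.645
```

```bash
python3 -c "
from h import *
plan([.634,-.129,.006],step=60)"
```

```text
at [ 0.6356 -0.1287  0.0467] rv [0.001 0.001 0.003] n 1
0.001 0.001 0.003 -0.1 -1.7 40.7
```

Call:
servo_tool(targets="0 0 0.002 0 -1 12 55;0 0 0 0 -0.5 12 55;0 0 0 0 0 8 55;0 0 0 0 0 4 55;0 0 0 0 0 1 55;0 0 0 0 0 0 55;0 0 0 0 0 0 55")

```text
time: 22.75
tool_pos: [0.6349, -0.1292, 0.007]
tcp_rot: [2.138, 2.298, 0.001]
wrist_force: [0.8, -0.6, -0.0]
width: 0.64
```

```bash
python3 -c "
from h import *
plan([.634,-.129,.006],step=60)"
```

```text
at [ 0.6349 -0.1292  0.007 ] rv [0.003 0.002 0.   ] n 1
0.003 0.002 0.000 0.3 -0.9 1.0
```

Call:
servo_tool(targets="0 0 0 0 -0.5 0 15;0 0 0 0 0 0 15;0 0 0 0 0 0 15;0 0 0 0 0 0 15;0 0 0 0 0 0 15;0 0 0 0 0 0 15;0 0 0 0 0 0 15;0 0 0 0 0 0 15")

```text
time: 23.42
tool_pos: [0.6351, -0.1293, 0.0082]
tcp_rot: [2.136, 2.297, 0.003]
wrist_force: [-0.4, 0.6, -1.7]
width: 0.347
```

```bash
python3 -c "
from h import *
s=bot.read_state();print(s['tool_pos'],s['width']*85.4,s['wrist_force'])"
```

```text
[ 0.63511768 -0.12932906  0.00823994] 29.612894960488152 [-0.35109665  0.61348707 -1.74305825]
```

Call:
servo_tool(targets="0 0 0 0 0 -15 15;0 0 0 0 0 -30 15;0 0 0 0 0 -32 15;0 0 0 0 0 -32 15;0 0 0 0 0 -25 15;0 0 0 0 0 0 15")

```text
time: 23.92
tool_pos: [0.6304, -0.1281, 0.142]
tcp_rot: [-2.136, -2.296, 0.006]
wrist_force: [0.8, -1.0, 0.4]
width: 0.349
```

```bash
python3 -c "
from h import *
s=bot.read_state();print(s['wrist_force'],s['width']*85.4)
plan([.6046,.1938,.15],step=38)"
```

```text
[ 0.82964112 -1.02992538  0.40552765] 29.805613940860074
at [ 0.6304 -0.1281  0.142 ] rv [-0.007 -0.001  0.   ] n 9
-0.001 -0.000 0.000 35.9 -0.3 -0.8;
-0.001 -0.000 0.000 35.9 -0.3 -0.8;
-0.001 -0.000 0.000 35.9 -0.3 -0.8;
-0.001 -0.000 0.000 35.9 -0.3 -0.9;
-0.001 -0.000 0.000 35.9 -0.3 -0.9;
-0.001 -0.000 0.000 35.9 -0.3 -0.9;
-0.001 -0.000 0.000 35.9 -0.3 -0.9;
-0.001 -0.000 0.000 35.9 -0.3 -0.9;
-0.001 -0.000 0.000 35.9 -0.3 -0.9
```

Width 29.8 mm indicates the 31 is held (the same ~1.2 mm under-reading as before). Grasp TCP z = 0.0082, so the release z is 0.0232.

Call:
servo_tool(targets="0 0 0 22 0 -1 15;-0.001 0 0 36 0 -1 15;-0.001 0 0 36 0 -1 15;-0.001 0 0 36 0 -1 15;-0.001 0 0 36 0 -1 15;-0.001 0 0 36 0 -1 15;0 0 0 36 0 -1 15;0 0 0 32 0 -1 15")

```text
time: 24.58
tool_pos: [0.611, 0.1425, 0.146]
tcp_rot: [2.153, 2.284, -0.004]
wrist_force: [0.1, -0.2, -2.1]
width: 0.35
```

```bash
python3 -c "
from h import *
plan([.6046,.1938,.14],step=38)"
```

```text
at [0.611  0.1425 0.146 ] rv [ 0.     0.004 -0.013] n 2
0.000 0.002 -0.006 25.8 -1.7 2.9;
0.000 0.002 -0.006 25.8 -1.5 2.9
```

Call:
servo_tool(targets="0 0.002 -0.006 22 -1 2 15;0 0.002 -0.006 12 -1 2 15;0 0 0 0 0 0 15;0 0 0 0 0 0 15;0 0 0 0 0 0 15")

```text
time: 25.0
tool_pos: [0.6028, 0.1837, 0.1364]
tcp_rot: [-2.127, -2.306, 0.006]
wrist_force: [0.2, 0.1, -1.0]
width: 0.347
```

```bash
python3 -c "
from h import *
c=cam('wrist');save('w10',c['image'],None,1.3);dots(c,PADS)
plan([.6046,.1938,.10],step=38)"
```

```text
pad (0.6098, 0.1222) dot [254.7 251. ] 85 [0.6089 0.114  0.015 ]
pad (0.6046, 0.1938) dot [257.7 174.2] 57 [0.6051 0.1941 0.015 ]
pad (0.5999, 0.2594) dot [267.  91.] 1 [0.6067 0.2674 0.015 ]
at [0.6028 0.1832 0.1363] rv [-0.006 -0.     0.008] n 1
-0.006 -0.000 0.008 10.4 2.9 36.3
```

View pics/w10.png

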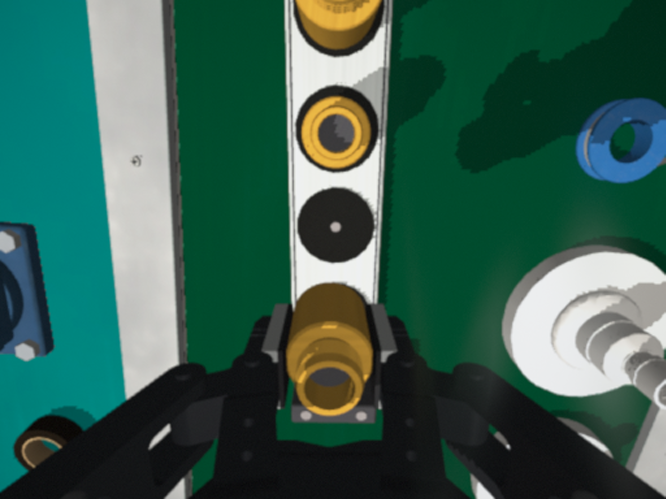

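```bash
python3 -c "
from h import *
c=cam('wrist');held(c,(330.5/1.3,384/1.3),.05,.0082)"
```

```text
held rim at [0.6027 0.1853 0.1784] tcp [0.6031 0.1831 0.1366] diff [-0.0003  0.0023  0.0418]
```

Call:
servo_tool(targets="-0.003 0 0.004 6 1.5 8 15;-0.003 0 0.004 4 1 12 15;0 0 0 1 0 12 15;0 0 0 0 0 8 15;0 0 0 0 0 0 15;0 0 0 0 0 0 15")

```text
time: 25.6
tool_pos: [0.6057, 0.1905, 0.0916]
tcp_rot: [2.149, 2.291, 0.0]
wrist_force: [0.1, 0.2, -1.7]
width: 0.348
```

```bash
python3 -c "
from h import *
plan([.6046,.1930,.0234],step=60)"
```

```text
at [0.6057 0.1905 0.0916] rv [ 0.     0.    -0.008] n 2
0.000 0.000 -0.004 1.3 -0.5 34.1;
0.000 0.000 -0.004 1.3 -0.5 34.1
```

Call:
servo_tool(targets="0 0 -0.004 1 -0.5 12 15;0 0 -0.004 1 -0.5 15 15;0 0 0 0 0 15 15;0 0 0 0 0 10 15;0 0 0 0 0 3 15;0 0 0 0 0 0 15;0 0 0 0 0 0 15")

```text
time: 26.18
tool_pos: [0.6049, 0.1926, 0.0323]
tcp_rot: [2.138, 2.3, 0.001]
wrist_force: [0.0, 0.3, -1.1]
width: 0.349
```

```bash
python3 -c "
from h import *
plan([.6046,.1926,.0234],step=60)"
```

```text
at [0.6049 0.1926 0.0323] rv [0.001 0.    0.001] n 1
0.001 0.000 0.001 0.0 -0.3 8.9
```

Call:
servo_tool(targets="0 0 0 0 0 4 15;0 0 0 0 0 3 15;0 0 0 0 0 1.5 15;0 0 0 0 0 0 15;0 0 0 0 0 0 15")

```text
time: 26.6
tool_pos: [0.6072, 0.1932, 0.0258]
tcp_rot: [2.136, 2.298, 0.008]
wrist_force: [0.9, 0.2, -1.0]
width: 0.346
```

```bash
python3 -c "
from h import *
plan([.6046,.1926,.0232],step=60);print(bot.read_state()['wrist_force'])"
```

```text
at [0.6072 0.1932 0.0258] rv [ 0.006 -0.001  0.001] n 1
0.006 -0.001 0.001 -0.4 -2.6 2.6
[ 0.86025244  0.2067677  -0.97640746]
```

Call:
servo_tool(targets="0.005 -0.001 0 -0.4 -2 1.5 15;0.001 0 0 0 -0.6 1 15;0 0 0 0 0 0 15;0 0 0 0 0 0 15")

```text
time: 26.93
tool_pos: [0.6052, 0.1928, 0.0241]
tcp_rot: [2.138, 2.3, 0.001]
wrist_force: [0.4, -0.2, -1.4]
width: 0.35
```

```bash
python3 -c "
from h import *
plan([.6046,.1926,.0232],step=60);print(bot.read_state()['wrist_force'])"
```

```text
at [0.6052 0.1928 0.0241] rv [0.001 0.    0.001] n 1
0.001 0.000 0.001 -0.1 -0.6 0.9
[ 0.36932415 -0.21373218 -1.42823774]
```

Call:
servo_tool(targets="0 0 0 0 -0.6 1 15;0 0 0 0 0 0.3 15;0 0 0 0 0 0 55;0 0 0 0 0 0 55;0 0 0 0 0 0 55;0 0 0 0 0 0 55;0 0 0 0 0 0 55;0 0 0 0 0 0 55")

```text
time: 27.6
tool_pos: [0.6059, 0.1931, 0.0243]
tcp_rot: [2.137, 2.299, 0.005]
wrist_force: [0.6, 0.3, -0.5]
width: 0.642
```

Call:
servo_tool(targets="0 0 0 0 0 -12 55;0 0 0 0 0 -20 55;0 0 0 0 0 -30 55;0 0 0 0 0 -30 55;0 0 0 0 0 -30 55;0 0 0 0 0 -30 55;0 0 0 0 0 -20 55;0 0 0 0 0 0 55")

```text
time: 28.27
tool_pos: [0.6032, 0.1924, 0.2071]
tcp_rot: [2.139, 2.301, -0.001]
wrist_force: [0.8, 0.4, 1.2]
width: 0.643
```

```bash
python3 -c "
from h import *
s=bot.read_state();print(s['width'],s['wrist_force'])
c=cam('wrist');t=cam('top')
for q in(c,t): check(q,1,.05);check(q,2,.06)
plan([.5205,-.2108,.15],yaw=-1.3,step=38)"
```

```text
0.6427494571957103 [0.77821894 0.38501571 1.1900482 ]
pad (0.6046, 0.1938) mid [0.6039 0.1919 0.0385] rim [0.6041 0.1941 0.065 ]
pad (0.5999, 0.2594) mid [0.5993 0.2582 0.0432] rim [0.5995 0.2591 0.075 ]
pad (0.6046, 0.1938) mid [0.6011 0.2658 0.0385] rim [0.6009 0.2602 0.065 ]
pad (0.5999, 0.2594) mid [0.6002 0.2648 0.0432] rim [0.5991 0.258  0.075 ]
at [0.6014 0.1919 0.2028] rv [-0.003  0.005  1.373] n 12
-0.000 0.000 0.114 -33.0 -9.1 4.5;
-0.000 0.000 0.114 -33.8 -5.3 4.5;
-0.000 0.000 0.114 -34.2 -1.4 4.5;
-0.000 0.000 0.114 -34.1 2.5 4.4;
-0.000 0.000 0.114 -33.6 6.4 4.4;
-0.000 0.000 0.114 -32.7 10.2 4.4;
-0.000 0.000 0.114 -31.3 13.8 4.4;
-0.000 0.000 0.114 -29.5 17.3 4.4;
-0.000 0.000 0.114 -27.4 20.6 4.4;
-0.000 0.000 0.114 -24.8 23.5 4.4;
-0.000 0.000 0.114 -22.0 26.2 4.4;
-0.000 0.000 0.114 -18.9 28.6 4.4
```

Call:
servo_tool(targets="0 0 0.11 -33 -9 2 46;0 0 0.114 -34 -5 2 46;0 0 0.114 -34 -1 2 46;0 0 0.114 -34 2 2 46;0 0 0.114 -34 6 2 46;0 0 0.114 -33 10 2 46;0 0 0.114 -31 14 2 46;0 0 0.114 -29 17 2 46")

```text
time: 29.03
tool_pos: [0.5337, -0.0781, 0.1703]
tcp_rot: [-2.936, -1.083, 0.042]
wrist_force: [0.7, 0.3, 0.0]
width: 0.541
```

```bash
python3 -c "
from h import *
plan([.5205,-.2108,.13],yaw=-1.3,step=38)"
```

```text
at [ 0.5337 -0.0781  0.1703] rv [-0.015  0.025  0.436] n 4
-0.004 0.006 0.109 -23.8 23.3 10.1;
-0.004 0.006 0.109 -21.2 25.7 10.1;
-0.004 0.006 0.109 -18.4 27.8 10.0;
-0.004 0.006 0.109 -15.3 29.6 10.0
```

Call:
servo_tool(targets="-0.004 0.006 0.109 -20 23 5 46;-0.004 0.006 0.109 -18 25 6 46;-0.004 0.006 0.109 -10 24 6 46;-0.004 0.006 0.06 -2 10 2 46;0 0 0 0 0 0 46;0 0 0 0 0 0 46")

```text
time: 29.53
tool_pos: [0.5219, -0.1833, 0.1352]
tcp_rot: [-3.1, -0.451, 0.037]
wrist_force: [-0.5, 0.6, 0.1]
width: 0.542
```

```bash
python3 -c "
from h import *
plan([.5205,-.2108,.10],yaw=-1.3,step=60)
c=cam('wrist');save('w11',c['image'],None,1.3);print(blob(c,proj(c,[.5205,-.2108,.03])[0],0,.04))"
```

```text
at [ 0.5219 -0.1833  0.1352] rv [-0.012  0.022  0.018] n 1
-0.012 0.022 0.018 -8.4 26.4 35.1
[array([283. , 191.9]), (28, 34), 'mid', array([ 0.5208, -0.2108,  0.0188]), 'hole', array([284.3, 198.1]), array([ 9.5, 13. ]), array([ 0.5224, -0.2096,  0.04  ])]
```

View pics/w11.png

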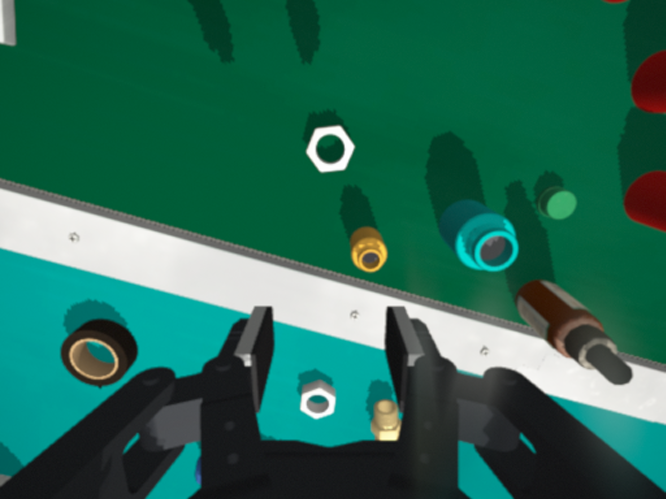

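Call:
servo_tool(targets="-0.006 0.011 0.009 -4 13 5 46;-0.006 0.01 0.008 -4 11 8 46;0 0 0 0 2 8 46;0 0 0 0 0 8 46;0 0 0 0 0 0 46;0 0 0 0 0 0 46")

```text
time: 30.08
tool_pos: [0.5209, -0.2065, 0.102]
tcp_rot: [-3.108, -0.444, 0.004]
wrist_force: [0.0, 0.2, -0.1]
width: 0.536
```

```bash
python3 -c "
from h import *
plan([.521,-.2106,.05],yaw=-1.3,step=60)"
```

```text
at [ 0.5209 -0.2065  0.102 ] rv [-0.002  0.002  0.013] n 1
-0.002 0.002 0.013 -1.0 4.0 52.0
```

Call:
servo_tool(targets="-0.001 0.001 0.007 -1 2 14 46;-0.001 0.001 0.006 0 2 16 46;0 0 0 0 0 16 46;0 0 0 0 0 8 46;0 0 0 0 0 0 46;0 0 0 0 0 0 46")

```text
time: 30.58
tool_pos: [0.5242, -0.2083, 0.0487]
tcp_rot: [3.11, 0.432, 0.006]
wrist_force: [-0.0, 0.0, -0.6]
width: 0.542
```

```bash
python3 -c "
from h import *
plan([.521,-.2106,.005],yaw=-1.3,step=60)"
```

```text
at [ 0.5242 -0.2083  0.0487] rv [ 0.002 -0.003  0.005] n 1
0.002 -0.003 0.005 -3.9 1.2 43.7
```

Call:
servo_tool(targets="0.001 -0.002 0.003 -3 1 12 46;0.001 -0.001 0.002 -1 0.5 12 46;0 0 0 0 0 10 46;0 0 0 0 0 5 46;0 0 0 0 0 1 46;0 0 0 0 0 0 46;0 0 0 0 0 0 46")

```text
time: 31.17
tool_pos: [0.5223, -0.2115, 0.0068]
tcp_rot: [3.111, 0.424, 0.005]
wrist_force: [-0.0, -0.3, 0.3]
width: 0.537
```

```bash
python3 -c "
from h import *
plan([.521,-.2106,.004],yaw=-1.3,step=60);print(bot.read_state()['wrist_force'])"
```

```text
at [ 0.5223 -0.2115  0.0068] rv [ 0.002 -0.003  0.   ] n 1
0.002 -0.003 0.000 -1.0 -1.2 2.8
[-0.03343982 -0.30100665  0.31786442]
```

Call:
servo_tool(targets="0.002 -0.003 0 -1 -1 2.5 46;0 0 0 0 0 0 46;0 0 0 0 0 0 10;0 0 0 0 0 0 10;0 0 0 0 0 0 10;0 0 0 0 0 0 10;0 0 0 0 0 0 10;0 0 0 0 0 0 10")

```text
time: 31.83
tool_pos: [0.5222, -0.2113, 0.0058]
tcp_rot: [3.112, 0.424, 0.003]
wrist_force: [0.6, 0.2, -1.1]
width: 0.265
```

```bash
python3 -c "
from h import *
s=bot.read_state();print(s['tool_pos'],s['width']*85.4,s['wrist_force'])"
```

```text
[ 0.52220675 -0.21133657  0.00576414] 22.666185736655777 [ 0.60341708  0.19756838 -1.10392007]
```

Call:
servo_tool(targets="0 0 0 0 0 -15 10;0 0 0 0 0 -30 10;0 0 0 0 0 -32 10;0 0 0 0 0 -32 10;0 0 0 0 0 -25 10;0 0 0 0 0 0 10")

```text
time: 32.33
tool_pos: [0.5182, -0.2095, 0.1407]
tcp_rot: [-3.108, -0.424, 0.012]
wrist_force: [1.2, -0.2, -0.5]
width: 0.264
```

```bash
python3 -c "
from h import *
s=bot.read_state();print(s['wrist_force'],s['width']*85.4)
plan([.6,.09,.15],step=38)"
```

```text
[ 1.23790816 -0.1883476  -0.53262213] 22.541977755193365
at [ 0.5182 -0.2095  0.1407] rv [-0.009  0.002 -1.372] n 12
-0.001 0.000 -0.114 13.2 -22.2 -0.7;
-0.001 0.000 -0.114 15.7 -20.6 -0.8;
-0.001 0.000 -0.114 17.9 -18.6 -0.8;
-0.001 0.000 -0.114 19.9 -16.5 -0.8;
-0.001 0.000 -0.114 21.7 -14.1 -0.8;
-0.001 0.000 -0.114 23.2 -11.5 -0.8;
-0.001 0.000 -0.114 24.3 -8.8 -0.8;
-0.001 0.000 -0.114 25.2 -6.0 -0.8;
-0.001 0.000 -0.114 25.7 -3.1 -0.8;
-0.001 0.000 -0.114 25.9 -0.1 -0.8;
-0.001 0.000 -0.114 25.7 2.8 -0.8;
-0.001 0.000 -0.114 25.2 5.8 -0.8
```

Call:
servo_tool(targets="-0.001 0 -0.11 13 -22 -2 10;-0.001 0 -0.114 16 -21 -2 10;-0.001 0 -0.114 18 -19 -2 10;-0.001 0 -0.114 20 -16 -2 10;-0.001 0 -0.114 22 -14 -2 10;-0.001 0 -0.114 23 -12 -2 10;-0.001 0 -0.114 24 -9 -2 10;-0.001 0 -0.114 25 -6 -2 10")

```text
time: 33.0
tool_pos: [0.5701, -0.0068, 0.1534]
tcp_rot: [2.581, 1.786, -0.009]
wrist_force: [1.1, -0.5, -0.4]
width: 0.26
```

```bash
python3 -c "
from h import *
plan([.608,.115,.15],step=38)"
```

```text
at [ 0.5701 -0.0068  0.1534] rv [-0.002  0.006 -0.432] n 4
-0.001 0.002 -0.108 31.8 -1.9 0.6;
-0.001 0.002 -0.108 31.9 1.6 0.7;
-0.001 0.002 -0.108 31.5 5.0 0.7;
-0.001 0.002 -0.108 30.8 8.4 0.8
```

Call:
servo_tool(targets="0 0.002 -0.108 30 -2 0 10;0 0.002 -0.108 30 2 0 10;0 0.002 -0.108 28 5 0 10;0 0.002 -0.09 14 6 0 10;0 0 0 0 0 0 10;0 0 0 0 0 0 10;0 0 0 0 0 0 10")

```text
time: 33.58
tool_pos: [0.6002, 0.1017, 0.1449]
tcp_rot: [-2.121, -2.304, 0.009]
wrist_force: [0.8, -0.5, -0.5]
width: 0.264
```

```bash
python3 -c "
from h import *
c=cam('wrist');save('w12',c['image'],None,1.3);dots(c,PADS[:1])
plan([.6098,.1222,.10],step=60)"
```

```text
pad (0.6098, 0.1222) dot [267.5 162.5] 53 [0.6102 0.1224 0.015 ]
at [0.5999 0.1014 0.1447] rv [-0.012 -0.004  0.01 ] n 1
-0.012 -0.004 0.010 19.8 12.1 44.7
```

View pics/w12.png

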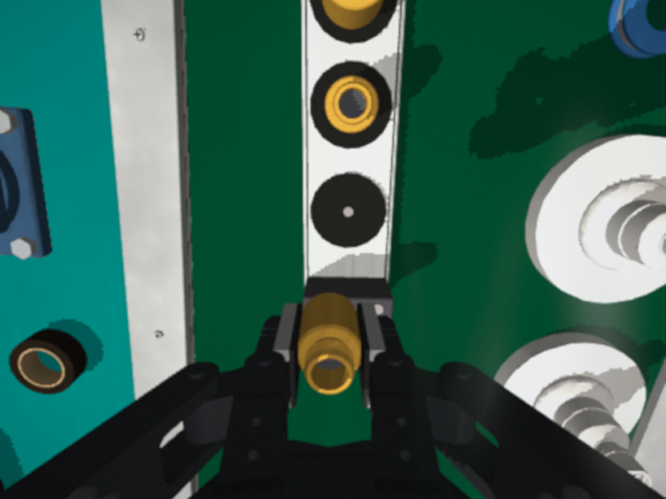

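```bash
python3 -c "
from h import *
c=cam('wrist');held(c,(330.5/1.3,371/1.3),.04,.0058)"
```

```text
held rim at [0.6001 0.1027 0.1792] tcp [0.6   0.101 0.145] diff [0.0001 0.0016 0.0342]
```

Call:
servo_tool(targets="-0.006 -0.002 0.005 10 6 2 10;-0.006 -0.002 0.005 9 5 5 10;0 0 0 2 1 8 10;0 0 0 0 0 8 10;0 0 0 0 0 0 10;0 0 0 0 0 0 10")

```text
time: 34.18
tool_pos: [0.611, 0.1217, 0.1193]
tcp_rot: [2.148, 2.289, 0.001]
wrist_force: [-0.0, -0.3, 0.6]
width: 0.261
```

```bash
python3 -c "
from h import *
plan([.6098,.1212,.0208],step=60)"
```

```text
at [0.611  0.1217 0.1193] rv [ 0.002  0.001 -0.008] n 2
0.001 0.001 -0.004 -0.2 -0.7 49.3;
0.001 0.001 -0.004 -0.2 -0.7 49.3
```

Call:
servo_tool(targets="0.001 0 -0.004 0 -0.5 14 10;0 0 -0.003 0 -0.5 18 10;0 0 0 0 0 18 10;0 0 0 0 0 16 10;0 0 0 0 0 8 10;0 0 0 0 0 0 10;0 0 0 0 0 0 10")

```text
time: 34.77
tool_pos: [0.6095, 0.1204, 0.039]
tcp_rot: [2.14, 2.298, -0.001]
wrist_force: [0.2, -0.5, -0.4]
width: 0.265
```

```bash
python3 -c "
from h import *
plan([.6098,.1212,.0208],step=60)"
```

```text
at [0.6095 0.1204 0.039 ] rv [ 0.001  0.002 -0.001] n 1
0.001 0.002 -0.001 0.8 0.4 18.2
```

Call:
servo_tool(targets="0 0.001 0 0.8 0.4 6 10;0 0 0 0 0 5 10;0 0 0 0 0 3 10;0 0 0 0 0 1 10;0 0 0 0 0 0 10;0 0 0 0 0 0 10")

```text
time: 35.27
tool_pos: [0.6125, 0.1216, 0.0256]
tcp_rot: [2.138, 2.296, 0.006]
wrist_force: [-0.0, -0.1, -1.0]
width: 0.264
```

```bash
python3 -c "
from h import *
plan([.6098,.1212,.0208],step=60);print(bot.read_state()['wrist_force'])"
```

```text
at [0.6125 0.1216 0.0256] rv [ 0.006  0.    -0.001] n 1
0.006 0.000 -0.001 -0.2 -2.7 4.8
[-0.02536352 -0.07098275 -0.96305759]
```

Call:
servo_tool(targets="0.005 0 0 0 -2 2.5 10;0.001 0 0 0 -0.7 1.5 10;0 0 0 0 0 0.5 10;0 0 0 0 0 0 10;0 0 0 0 0 0 10")

```text
time: 35.68
tool_pos: [0.6105, 0.1216, 0.022]
tcp_rot: [2.14, 2.298, 0.002]
wrist_force: [-0.6, -0.1, -1.3]
width: 0.261
```

```bash
python3 -c "
from h import *
plan([.6098,.1212,.0208],step=60);print(bot.read_state()['wrist_force'])"
```

```text
at [0.6105 0.1216 0.022 ] rv [ 0.002  0.    -0.001] n 1
0.002 0.000 -0.001 -0.3 -0.7 1.2
[-0.56701795 -0.08102885 -1.27063129]
```

Call:
servo_tool(targets="0.001 0 0 0 -0.7 1.2 10;0 0 0 0 0 0.4 10;0 0 0 0 0 0 46;0 0 0 0 0 0 46;0 0 0 0 0 0 46;0 0 0 0 0 0 46;0 0 0 0 0 0 46;0 0 0 0 0 0 46")

```text
time: 36.35
tool_pos: [0.6106, 0.1217, 0.0212]
tcp_rot: [2.14, 2.298, 0.003]
wrist_force: [-1.1, 0.1, -0.5]
width: 0.542
```

Call:
servo_tool(targets="0 0 0 0 0 -12 46;0 0 0 0 0 -20 46;0 0 0 0 0 -30 46;0 0 0 0 0 -30 46;0 0 0 0 0 -30 46;0 0 0 0 0 -30 46;0 0 0 0 0 -20 46;0 0 0 0 0 0 46")

```text
time: 37.02
tool_pos: [0.6081, 0.1213, 0.204]
tcp_rot: [-2.14, -2.298, 0.003]
wrist_force: [0.7, -0.2, 0.7]
width: 0.539
```

```bash
python3 -c "
from h import *
s=bot.read_state();print(s['tool_pos'],s['width'],s['wrist_force'])
c=cam('wrist');t=cam('top');sc=cam('scene');save('w13',c['image'],None,1.3)
for q in(c,t):
  for i,H in((0,.04),(1,.05),(2,.06),(3,.07)): check(q,i,H)
save('sc13',sc['image'],(140,130,420,330),2.8)"
```

```text
[0.60809694 0.12127259 0.20404347] 0.5385137554828191 [ 0.7007457  -0.19571861  0.66614523]
pad (0.6098, 0.1222) mid [0.6093 0.1199 0.0338] rim [0.6092 0.1224 0.055 ]
pad (0.6046, 0.1938) mid [0.6039 0.1928 0.0385] rim [0.6042 0.1934 0.065 ]
pad (0.5999, 0.2594) mid [0.5991 0.2597 0.0432] rim [0.5994 0.2577 0.075 ]
pad (0.5947, 0.3312) mid [0.5991 0.2588 0.0479] rim [0.5995 0.2556 0.085 ]
pad (0.6098, 0.1222) mid [0.604  0.1941 0.0338] rim [0.6048 0.1943 0.055 ]
pad (0.6046, 0.1938) mid [0.6031 0.1934 0.0385] rim [0.603  0.1928 0.065 ]
pad (0.5999, 0.2594) mid [0.5967 0.2491 0.0432] rim None
pad (0.5947, 0.3312) mid [0.5933 0.3287 0.0479] rim [0.5941 0.3296 0.085 ]
```

View pics/w13.png

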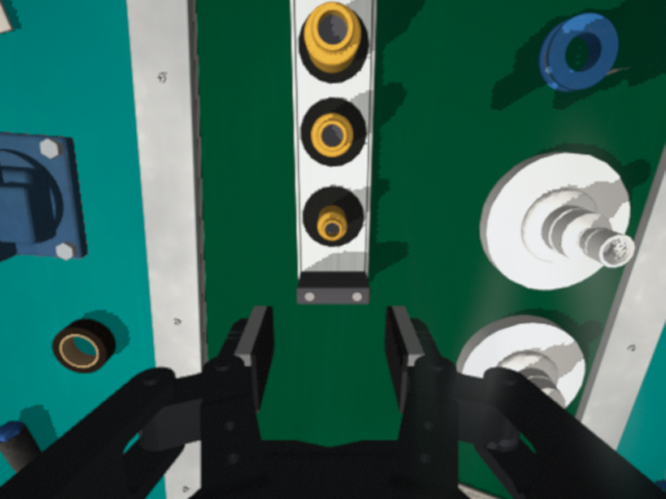

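View pics/sc13.png

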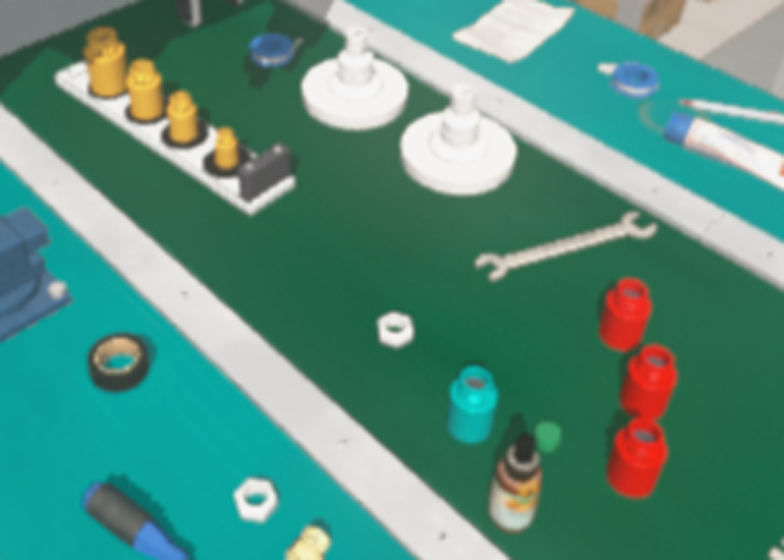

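Both pictures show what is wanted. The four adaptors stand upright on their pads, in order, with the 24 beside the dark end stop. The dropper stands at about (515,485) in the scene crop, and the arm is clear. Handing in.

```bash
python3 -c "
from h import *
print(finish_job())"
```

```text
the job is handed in; nothing more can be done
None
```

The four brass adaptors now stand upright on the pads in size order: 24, 31, 38, 46, with the 24 next to the end stop. I handed the job in at about 37 s of the 122 s allowed; it reported no verdict.

- **Centring:** the close wrist-camera measurements put each adaptor within about 2.5 mm of its pad centre, most within 1 mm. The wrist view and the top view agreed to about 2–3 mm.
- **Scene check:** the last scene picture shows the dropper bottle standing. The red and turquoise look-alikes and the nut have not moved, and the gripper is clear above the rail. The force readings I took during the job stayed below about 4 N.
- **Checks that failed:** some automatic blob checks in the last run locked onto the neighbouring adaptor, so I discarded them:
  - in the top view, the checks on the 24 and the 38;
  - in the wrist view, the check on the 46, which was out of frame.

  The 24's position therefore rests on the wrist view and the pictures. The 38 and 46 rest on earlier checks in both views.

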